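# Stack the test sieves on the shaker

## Robot

A 6-joint arm with a two-finger parallel gripper is mounted at the origin on a cart in front of the work surface, level with it; the furniture and walls round the work are solid. World frame = base frame: x ahead of the robot, y to its left, z up, the work surface at z = 0. Lengths are in m, angles in rad, forces in N, time in s.
With the tool pointing down it reaches from about 0.35 to 0.775 m from the base axis. Payload 7.3 kg.
Tool frame: the origin (TCP) lies at the very end of the fingers, on their centre line; the grasp point (between the pads) lies 19 mm behind it; x points along the fingers, y is the direction in which the jaws open and shut, and the axes are right-handed (so a half turn about x gives the same grasp; the last joint's range is limited). The gripper opens to 92 mm and grips with 3 to 60 N. Pads are 19 mm wide; open, the fingers measure 130 mm over their backs; the gripper's body (75 mm by 190 mm) begins 47 mm behind the grasp point.
Start: joints at [1.147, 0.342, 1.524, -0, 1.275, -0.146], TCP at [0.144, 0.505, 0.227] pointing down, gripper open.
Joint ranges: [-2.53, 2.53], [-0.77, 2.02], [0.04, 2.7], [-1, 4.14], [0.28, 2.66], [-3.11, 3.11]. Speed limits (rad/s): [2.57, 2.57, 3.14, 3.14, 3.14, 3.14].

## Interface

Orientations are given as [roll, pitch, yaw] about the fixed x, y, z axes, in that order (R = Rz(yaw) Ry(pitch) Rx(roll)).
In Python, from cell import observe, vision, job gives the robot as it stands.
- The arm moves only by the tool send_rows, never from a script. Its argument "motion" is a list of rows, each an object with "hand": the opening, from -1 (shut) to 1 (fully open), so that 0 is half open; "slide": the shift along the tool's x, y, z in mm, a list of three; "spin": the turn about the tool's x in rad. In form: [{"hand": hand, "slide": [tx, ty, tz], "spin": spin}, ...]. A call has 1 to 8 rows; each row shifts and turns the pose as measured when the row begins, along the tool's axes as they then stand; what a row does not reach is not made up. A row lasts 1/10 s, in which the tool goes at most 50 mm and 8.59 degrees, less where a joint would pass 70% of its speed; a pose out of reach is approached as far as the arm can. A call with a gripper value outside its range is refused whole. The fingers move at their own pace and stop on an object; "grip_force" is the grip in N (left out, the last holds). Time passes only in rows, so rows that do not move let the fingers close. It gives the time, the measured TCP pose, the force and the opening at its end, in the units of the state.
- observe(): the state, without advancing time (a new reading comes with each control period).
- vision.read_camera(name): name is "scene" or "top"; returns a dict with "pixels" (420x560x3 uint8, blue, green, red), "range_z" (420x560 float32, m along the optical axis (not along the pixel's ray), 0 where there is no reading), "fx", "fy", "cx", "cy" (pixels), "distortion" ([k1, k2, p1, p2, k3] as OpenCV has them; the pictures are not rectified), "world_from_camera" (4x4, takes a point from camera to world coordinates). Camera axes: x right, y down, z forward; pixel columns grow to the right and rows downward; lengths in m; the calibration is good to about 2 mm. A picture is of the moment at which its call begins.
- job.hand_in(): hands the job in, once; it reports no verdict.
Trained networks look in a picture, given as the dict that the camera call returned (one of the last four; its "shot" number tells which), for a name from the list of things; names that differ only in an ending like _2 or _b are one class to them, and where a whole thing is asked for, a point or a joint stands for the part that bears it (a point fixed in the world has none). Each returns a list of dicts, best first, with "conf" (0 to 1); they miss things now and then, are a little off and sometimes report something else, mostly with a low value. They report only what shows in the picture. A call takes as long as a camera call. They do not tell look-alikes from the thing itself.
- vision.search_frame(picture, thing): "uv" ([column, row] in pixels, amid what is visible of it).
- vision.cut_out(picture, thing): "mask" (420x560 bool, what is visible of it) and "uv" ([column, row] in pixels, amid what is visible of it).
The state is a dict: "time": time; "qpos": joint angles; "qvel": joint speeds; "joint_efforts": joint torques, N m; "tool_pos": TCP position; "tool_rot": TCP orientation; "contact_force": force on the tool from outside, world axes, zero at the start; "torque": the same for the moment, N m; "opening": finger opening in m.
Only numpy, scipy, OpenCV 4.12 (cv2) and the standard library are available. Lean on these libraries where they do the work, as an engineer would, in place of code of your own. Each camera call takes 0.05 s, during which the arm holds its last target.

## Task

Build the small test-sieve stack on the shaker base, one piece at a time from the bottom up: the receiver pan first, then the fine sieve, then the coarse sieve, and the lid on top, each upright and seated fully in the mouth of the one below, then let go of it all. Leave the check weight, the tweezers and the marker pen where they are.

Things in the scene. Friction and masses are not known exactly. Their poses are not given: they have to be found in the camera images.
- shaker_mouth (a point): Sieve shaker base, fixed: low white round housing (96 mm across, 34 mm high, small black control knob on its side) with a raised aluminium ring, 64 mm across, on top. Point: centre of the ring's open mouth at its top edge, 46 mm above the desk; z up. The mouth is 51 mm wide, 9 mm deep and takes the pan's spigot with 2.5 mm play all round. It stands anywhere among the pieces.
- pan_center (a point): Receiver pan, loose, upright: lowest steel cup, 28 mm high, 56 mm across (57 at the rim), plain bright closed floor 18 mm below the rim, 51 mm mouth. Point on its axis 14 mm above its underside; z up. Spigot below: 46 mm wide, 6 mm high, tapered to 39 mm at its foot; seated, it is in the mouth below and the shoulder above it (6 mm over the underside) rests on the rim below. 0.10 kg.
- fine_center (a point): Fine sieve, loose, upright: steel cup 34 mm high, with a dense fine mesh (2.6 mm pitch, seen from afar an even grey) 11 mm below its rim. Point on its axis 17 mm above its underside; z up. Same 56 mm outside, 6 mm spigot below and 51 mm mouth above as the pan. 0.11 kg.
- coarse_center (a point): Coarse sieve, loose, upright: the tallest cup, 46 mm high, with an open coarse grid of thick wires (9.5 mm pitch, five each way, over black) 12 mm below its rim. Point on its axis 23 mm above its underside; z up. Same 56 mm outside, 6 mm spigot below and 51 mm mouth above as the pan. 0.13 kg.
- lid_knob (a point): Lid, loose, upright: flat steel disc 56 mm across, upper face 11 mm above its underside, same 6 mm spigot below, and in the middle a black round knob 22 mm across and 24 mm high (11 to 35 mm above the underside) to grip. Point at the knob's centre, 23 mm above the underside; z up. 0.09 kg.
- weight_center (a point): Check weight, bystander, loose: brass-coloured knobbed weight 30 mm across and 48 mm high. Point on its axis 24 mm above the desk. Leave it where it stands.
- steel_tweezers: Steel tweezers, bystander, loose, lying flat: 13 x 122 x 9 mm, long along their y. Origin at the centre of the underside. Leave them.
- marker: White and black marker pen, bystander, loose, lying: 17 x 135 x 16 mm, long along its y. Origin at the centre of the underside. Leave it.
Not all that is in view belongs to the job. Leave any yellow look-alike of the part that bears fine_center alone. Leave any blue look-alike of the part that bears pan_center alone.

How it is judged:
On the way, in this order (a step that is already met when the one before it is completed fails the run):
1. the receiver pan is seated in the mouth of the shaker base and let go (horizontal distance between pan_center and shaker_mouth below 0.006 m and z of pan_center in the frame of shaker_mouth between 0.005 and 0.011 m and angle between pan_center's own z axis and vertical below 0.08 rad and contact force between the fingers and pan below 0.05 N), for 0.2 s.
2. the fine sieve is seated in the pan and let go (horizontal distance between fine_center and pan_center below 0.006 m and z of fine_center in the frame of pan_center between 0.022 and 0.028 m and angle between fine_center's own z axis and vertical below 0.08 rad and contact force between the fingers and fine_sieve below 0.05 N), for 0.2 s.
3. the coarse sieve is seated in the fine sieve and let go (horizontal distance between coarse_center and fine_center below 0.006 m and z of coarse_center in the frame of fine_center between 0.031 and 0.037 m and angle between coarse_center's own z axis and vertical below 0.08 rad and contact force between the fingers and coarse_sieve below 0.05 N), for 0.2 s.
4. the lid is seated on the coarse sieve and let go (horizontal distance between lid_knob and coarse_center below 0.006 m and z of lid_knob in the frame of coarse_center between 0.037 and 0.043 m and angle between lid_knob's own z axis and vertical below 0.08 rad and contact force between the fingers and lid below 0.05 N), for 0.2 s.
At the end, for the whole second after the job is handed in: Pan in the shaker's mouth, fine sieve in the pan, coarse sieve in the fine sieve, lid on the coarse sieve: each within 6 mm of the axis of the one below, within 3 mm of its fully seated height, tilted less than 0.08 rad, all released and at rest (all of step 1 and all of step 2 and all of step 3 and all of step 4 and linear speed of each of pan, fine_sieve, coarse_sieve, lid below 0.02 m/s); the robot touches nothing.
It fails at once if a bystander (check weight, tweezers or marker pen) was shifted by more than 20 mm, or the weight tipped (distance of any of weight_center, steel_tweezers, marker from where it was at the start of the episode above 0.02 m or angle between weight_center's own z axis and vertical above 0.5 rad).
It also fails if it takes over 128 s, if anything falls off the work surface, if the arm or the gripper's body presses on something with over 40 N, if the wrist force passes 120 N, or if a joint passes its speed limit or range.

## Working session

There is one attempt and no reset: what is moved stays moved. The work goes in short steps, Python scripts to look and compute and a tool call to move; the robot and the scene stay as the last step left them, time stands still between calls to the robot, and variables do not carry over. Pictures are saved under pics/ and viewed, and the job is handed in when it is done.

Besides the shell and the picture viewer there is one more tool, called after "Emit:" by a JSON object that holds its "api" and its "payload", one argument or row to a line. send_rows: Moves the arm, as the interface text tells. Its arguments: {"type":"object","properties":{"motion":{"type":"array","items":{"type":"object","properties":{"hand":{"type":"number"},"slide":{"type":"array","items":{"type":"number"}},"spin":{"type":"number"}}}},"grip_force":{"type":"number"}},"required":["motion"]}

```bash
ls; mkdir -p pics
cat > h.py <<'E'
import numpy as np, cv2
from cell import observe, vision, job
def shot(n,name):
    p=vision.read_camera(n); cv2.imwrite(f'pics/{name}.png',p['pixels']); np.savez(f'{name}.npz',px=p['pixels'],rz=p['range_z'],K=np.array([p['fx'],p['fy'],p['cx'],p['cy']]),d=np.array(p['distortion']),T=np.array(p['world_from_camera'])); return p
def cloud(p):
    h,w=p['range_z'].shape
    u,v=np.meshgrid(np.arange(w),np.arange(h))
    K=np.array([[p['fx'],0,p['cx']],[0,p['fy'],p['cy']],[0,0,1]])
    n=cv2.undistortPoints(np.stack([u,v],-1).reshape(-1,1,2).astype(np.float64),K,np.array(p['distortion'])).reshape(h,w,2)
    z=p['range_z']; c=np.stack([n[...,0]*z,n[...,1]*z,z],-1)
    T=np.array(p['world_from_camera']); W=c@T[:3,:3].T+T[:3,3]; W[z==0]=np.nan
    return W
def st():
    s=observe(); print({k:np.round(s[k],4).tolist() for k in ('time','tool_pos','tool_rot','contact_force','opening','qpos')})
E
python3 - <<'E'
from h import *
st()
for n in('scene','top'):
    p=shot(n,n+'0'); print(n,np.round(p['world_from_camera'],3).tolist(),p['fx'],p['distortion'])
    if 1:
        W=cloud(p)
        for t in ['shaker_mouth','pan_center','fine_center','coarse_center','lid_knob','weight_center','steel_tweezers','marker']:
            try:
                for r in vision.search_frame(p,t)[:5]:
                    u,v=np.round(r['uv']).astype(int); print(n,t,u,v,round(r['conf'],2),np.round(W[v,u],3))
            except Exception as e: print(t,e)
E
```

```text
pics
{'time': 0.0, 'tool_pos': [0.1438, 0.5045, 0.226], 'tool_rot': [-1.7061, 1.5692, -1.9839], 'contact_force': [-0.2096, 0.3683, -0.0382], 'opening': 0.0915, 'qpos': [1.147, 0.3427, 1.5251, -0.0, 1.2754, -0.146]}
scene [[0.807, -0.259, 0.53, 0.068], [-0.59, -0.353, 0.726, -0.557], [-0.001, -0.899, -0.438, 0.465], [0.0, 0.0, 0.0, 1.0]] 382.35383413133485 [-0.0377914  0.         0.         0.         0.       ]
scene shaker_mouth 335 318 0.56 [ 0.407 -0.229  0.045]
scene pan_center 197 243 0.86 [0.338 0.14  0.027]
scene pan_center 232 225 0.66 [0.456 0.195 0.01 ]
scene pan_center 301 253 0.58 [ 0.485 -0.044  0.041]
scene fine_center 248 206 0.8 [0.526 0.232 0.027]
scene fine_center 231 191 0.54 [0.531 0.332 0.034]
scene coarse_center 300 252 0.84 [ 0.482 -0.044  0.043]
scene lid_knob 294 213 0.66 [0.618 0.153 0.012]
scene lid_knob 234 227 0.2 [0.442 0.159 0.024]
scene steel_tweezers 269 296 0.68 [ 0.377 -0.085  0.009]
scene marker 181 216 0.73 [0.368 0.306 0.015]
top [[-0.011, -0.993, 0.12, 0.422], [-1.0, 0.01, -0.009, 0.08], [0.008, -0.12, -0.993, 1.032], [0.0, 0.0, 0.0, 1.0]] 436.6042872115953 [-0.11745422  0.          0.          0.          0.        ]
top shaker_mouth 402 253 0.8 [ 0.426 -0.21   0.033]
top shaker_mouth 173 279 0.46 [0.372 0.32  0.014]
top pan_center 236 286 0.98 [0.355 0.174 0.008]
top fine_center 198 205 0.81 [0.543 0.261 0.022]
top fine_center 155 200 0.71 [0.556 0.363 0.023]
top coarse_center 319 223 0.66 [ 0.497 -0.019  0.031]
top lid_knob 244 167 0.93 [0.629 0.153 0.036]
top weight_center 189 148 0.49 [0.675 0.281 0.04 ]
top marker 176 277 0.75 [0.376 0.313 0.014]
top marker 361 272 0.34 [ 0.383 -0.12  -0.001]
```

Run:
```python
import cv2
a=cv2.imread('pics/top0.png'); c=a[110:330,120:460]; cv2.imwrite('pics/top0c.png',cv2.resize(c,None,fx=2.3,fy=2.3,interpolation=3))
a=cv2.imread('pics/scene0.png'); c=a[130:370,120:420]; cv2.imwrite('pics/scene0c.png',cv2.resize(c,None,fx=2.5,fy=2.5,interpolation=3))
```

```text
(no output)
```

View pics/top0c.png

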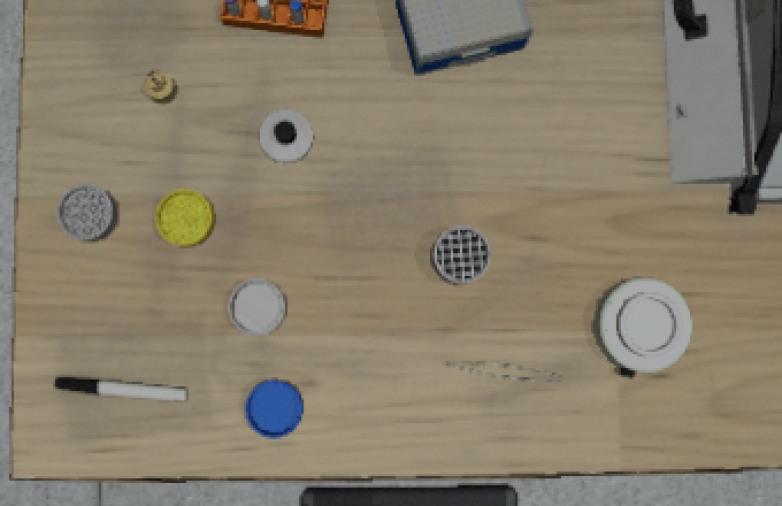

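View pics/scene0c.png

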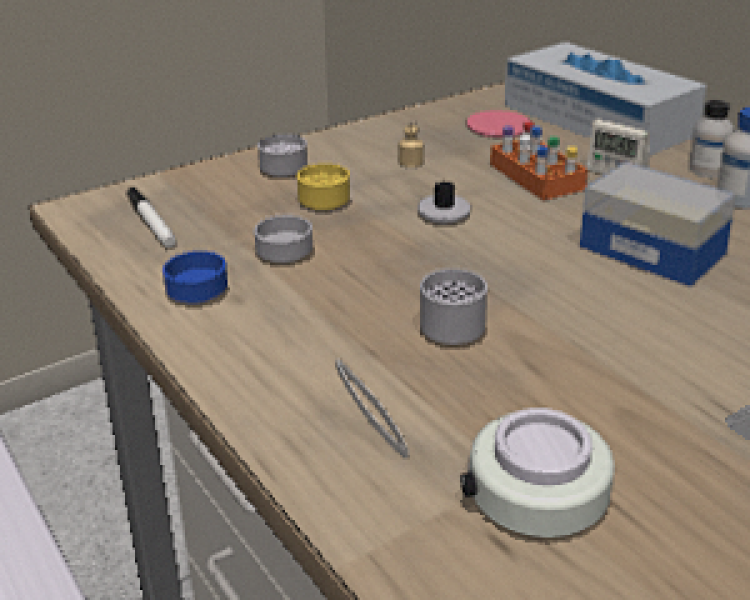

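The pictures show these things (original top pixels):
- **Pan candidates:** the bright steel cup at (232,243), which I choose; the blue look-alike at (236,286), which I leave.
- **Fine sieve candidates:** the grey mesh cup at (158,203), which I choose; the yellow look-alike at (200,205), which I leave.
- **Others:** coarse sieve (320,221), lid (244,168), shaker (401,251), tweezers (340,272), marker (172,278) and weight (189,147).

Next I fit the centres and check a close crop.

```bash
cat >> h.py <<'E'
from scipy.optimize import least_squares
def rimfit(W,c,zlo,zhi,R,rad=0.045,r0=0.5):
    d=np.hypot(W[...,0]-c[0],W[...,1]-c[1]); m=(d<rad)&(W[...,2]>zlo)&(W[...,2]<zhi)
    P=W[m]
    if len(P)<10: return None
    # outer rim: fit annulus, trim pts deep inside
    x=np.array(c[:2],float)
    for k in range(6):
        rr=np.hypot(P[:,0]-x[0],P[:,1]-x[1]); s=P[abs(rr-R)<(0.012 if k<2 else 0.006)]
        if len(s)<8: break
        x=least_squares(lambda q:np.hypot(s[:,0]-q[0],s[:,1]-q[1])-R,x,loss='soft_l1',f_scale=0.001).x
    return x,len(s),np.median(s[:,2]),np.std(np.hypot(s[:,0]-x[0],s[:,1]-x[1]))
def meas(W,names=None):
    C={'shaker':((.426,-.212),.041,.055,.0287),'pan':((.456,.185),.022,.036,.0268),'fine':((.55,.36),.028,.042,.0268),'coarse':((.50,-.025),.040,.054,.0268),'lid':((.632,.153),.027,.045,.006),'liddisc':((.632,.153),.006,.018,.018)}
    for k,a in C.items():
        if names is None or k in names: print(k,rimfit(W,*a))
E
python3 - <<'E'
from h import *
for n in('scene','top'):
    f=np.load(n+'0.npz'); p=dict(pixels=f['px'],range_z=f['rz'],fx=f['K'][0],fy=f['K'][1],cx=f['K'][2],cy=f['K'][3],distortion=f['d'],world_from_camera=f['T'])
    W=cloud(p); print(n); meas(W)
    print('desk z',np.nanmedian(W[200:260,260:300,2]) if n=='top' else np.nanmedian(W[225:235,330:350,2]))
a=cv2.imread('pics/top0.png')
t=[cv2.resize(a[v-22:v+22,u-22:u+22],(260,260),interpolation=2) for u,v in((232,243),(158,203),(401,251))]
cv2.imwrite('pics/crops.png',np.hstack(t))
s=observe(); from scipy.spatial.transform import Rotation as Ro
print(Ro.from_euler('xyz',s['tool_rot']).as_matrix().round(3))
E
```

```text
scene
shaker (array([ 0.42855001, -0.21013553]), 420, np.float64(0.04566225425009243), np.float64(0.001888397842927929))
pan (array([0.45144109, 0.18109291]), 112, np.float64(0.025759377949526208), np.float64(0.0013607059544678143))
fine (array([0.54832826, 0.35524868]), 83, np.float64(0.0315942727138947), np.float64(0.0015454725889520564))
coarse (array([ 0.50088259, -0.02340835]), 150, np.float64(0.04375976709818524), np.float64(0.001003290945267299))
lid (array([0.62657205, 0.14926154]), 33, np.float64(0.03322396727169269), np.float64(0.002358783287794299))
liddisc (array([0.62383803, 0.14662507]), 89, np.float64(0.010398773109473902), np.float64(0.0030373982510243165))
desk z -0.000786683434716301
top
shaker (array([ 0.43108957, -0.20656282]), 241, np.float64(0.04493782105094313), np.float64(0.00210295170912941))
pan (array([0.45394174, 0.18324822]), 101, np.float64(0.027077567761229382), np.float64(0.0010638091855921347))
fine (array([0.55056158, 0.35664178]), 107, np.float64(0.03316564249460863), np.float64(0.0013080197105656494))
coarse (array([ 0.50187502, -0.02170154]), 107, np.float64(0.044515207077076124), np.float64(0.0009583924613328456))
lid (array([0.62966998, 0.15484738]), 70, np.float64(0.034129798650224086), np.float64(0.0025375323304858725))
liddisc (array([0.63204606, 0.15573705]), 229, np.float64(0.010979044784709346), np.float64(0.003327556546937268))
desk z -0.0007648950884533434
[[ 0.     0.274  0.962]
 [ 0.     0.962 -0.274]
 [-1.     0.     0.   ]]
```

View pics/crops.png

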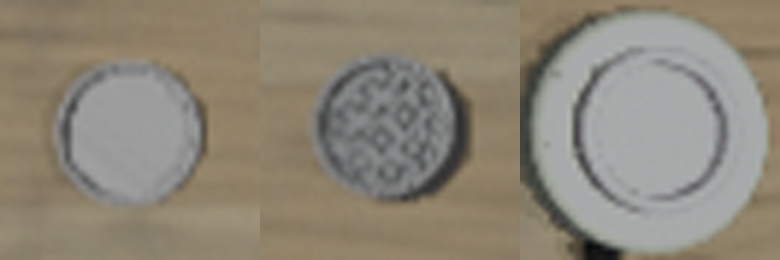

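Emit:
{"api": "send_rows", "payload": {
  "motion": [
    {"hand":0.6,"slide":[0,-22,37],"spin":0},
    {"hand":0.6,"slide":[0,-22,37],"spin":0},
    {"hand":0.6,"slide":[0,-22,37],"spin":0},
    {"hand":0.6,"slide":[0,-22,37],"spin":0},
    {"hand":0.6,"slide":[0,-22,37],"spin":0},
    {"hand":0.6,"slide":[0,-22,37],"spin":0},
    {"hand":0.6,"slide":[0,-22,37],"spin":0},
    {"hand":0.6,"slide":[0,-22,37],"spin":0}
  ],
  "grip_force": 20
}}

```text
time: 1.7
tool_pos: [0.3859, 0.2502, 0.2269]
tool_rot: [1.316, 1.566, 1.049]
contact_force: [-0.0, -0.0, 0.2]
opening: 0.0735
```

```bash
cat >> h.py <<'E'
from scipy.spatial.transform import Rotation as Ro
def go(t):
    s=observe(); R=Ro.from_euler('xyz',s['tool_rot']).as_matrix(); d=np.array(t)-s['tool_pos']
    print('t',round(s['time'],2),'pos',np.round(s['tool_pos'],4),'F',np.round(s['contact_force'],2),'open',round(s['opening'],4),'slide mm',np.round(R.T@d*1000,1),'yax',R[:,1].round(3),'tilt',R[:,0].round(4))
E
python3 -c "
from h import *
go((.4525,.182,.10))"
```

```text
t 1.7 pos [0.3859 0.2502 0.2269] F [-0.01 -0.03  0.17] open 0.0735 slide mm [126.8 -48.7  82.1] yax [0.264 0.965 0.004] tilt [ 0.0022  0.0038 -1.    ]
```

Emit:
{"api": "send_rows", "payload": {
  "motion": [
    {"hand":0.6,"slide":[0,-17,28],"spin":0},
    {"hand":0.6,"slide":[10,-15,26],"spin":0},
    {"hand":0.6,"slide":[20,-12,20],"spin":0},
    {"hand":0.6,"slide":[30,0,0],"spin":0},
    {"hand":0.6,"slide":[20,0,0],"spin":0},
    {"hand":0.6,"slide":[0,0,0],"spin":0}
  ]
}}

```text
time: 2.3
tool_pos: [0.4539, 0.1804, 0.1458]
tool_rot: [0.732, 1.561, 0.456]
contact_force: [-0.2, 0.8, 0.0]
opening: 0.0738
```

```bash
python3 -c "
from h import *
go((.4525,.182,.010))"
```

```text
t 2.3 pos [0.4539 0.1804 0.1458] F [-0.16  0.78  0.02] open 0.0738 slide mm [135.8   0.3  -2.8] yax [0.273 0.962 0.007] tilt [ 0.0088  0.0043 -1.    ]
```

Emit:
{"api": "send_rows", "payload": {
  "motion": [
    {"hand":0.6,"slide":[25,0,-2],"spin":0},
    {"hand":0.6,"slide":[25,0,-1],"spin":0},
    {"hand":0.6,"slide":[25,0,0],"spin":0},
    {"hand":0.6,"slide":[20,0,0],"spin":0},
    {"hand":0.6,"slide":[0,0,0],"spin":0},
    {"hand":0.6,"slide":[0,0,0],"spin":0}
  ]
}}

```text
time: 2.9
tool_pos: [0.4562, 0.1837, 0.0544]
tool_rot: [0.624, 1.551, 0.349]
contact_force: [0.2, 0.4, 0.5]
opening: 0.0735
```

```bash
python3 -c "
from h import *
go((.4525,.182,.010))"
```

```text
t 2.9 pos [0.4562 0.1837 0.0544] F [0.2  0.37 0.45] open 0.0735 slide mm [44.3 -3.1 -3.8] yax [0.271 0.962 0.011] tilt [ 0.0183  0.0067 -0.9998]
```

Emit:
{"api": "send_rows", "payload": {
  "motion": [
    {"hand":0.6,"slide":[0,0,0],"spin":0},
    {"hand":0.6,"slide":[0,0,0],"spin":0}
  ]
}}

```text
time: 3.1
tool_pos: [0.4577, 0.1843, 0.057]
tool_rot: [0.603, 1.547, 0.329]
contact_force: [0.7, 0.0, 0.2]
opening: 0.0738
```

```bash
python3 -c "
from h import *
go((.4525,.182,.010))"
```

```text
t 3.1 pos [0.4577 0.1843 0.057 ] F [0.72 0.03 0.15] open 0.0738 slide mm [46.8 -4.2 -5.3] yax [0.271 0.963 0.013] tilt [ 0.0223  0.0076 -0.9997]
```

Emit:
{"api": "send_rows", "payload": {
  "motion": [
    {"hand":0.6,"slide":[0,0,0],"spin":0},
    {"hand":0.6,"slide":[0,0,0],"spin":0},
    {"hand":0.6,"slide":[0,0,0],"spin":0},
    {"hand":0.6,"slide":[0,0,0],"spin":0}
  ]
}}

```text
time: 3.5
tool_pos: [0.4589, 0.1846, 0.0593]
tool_rot: [0.588, 1.543, 0.314]
contact_force: [1.5, -0.6, -0.6]
opening: 0.0738
```

```bash
python3 -c "
from h import *
go((.4525,.182,.010)); print(observe()['qvel'],observe()['joint_efforts'])"
```

```text
t 3.5 pos [0.4589 0.1846 0.0593] F [ 1.46 -0.61 -0.64] open 0.0738 slide mm [49.1 -5.  -6.6] yax [0.271 0.963 0.015] tilt [ 0.0265  0.0086 -0.9996]
[ 0.00124871 -0.00320808  0.00072102 -0.0015047   0.00081705 -0.00180029] [ 1.09967706e-02 -4.31072116e+01 -1.72195655e+01  1.37460951e-02
 -4.09727439e-02  3.87779282e-04]
```

```bash
python3 -c "
from h import *
for i in range(5):
    s=observe(); print(s['qpos'].round(5),s['time'],s['joint_efforts'].round(2),s['tool_pos'].round(4)); p=vision.read_camera('top')
shot('top','t1')"
```

```text
[ 0.22582  0.48306  1.8424   0.00344  0.78839 -1.07317] 3.5 [ 1.000e-02 -4.311e+01 -1.722e+01  1.000e-02 -4.000e-02  0.000e+00] [0.4589 0.1846 0.0593]
[ 0.22582  0.48314  1.84241  0.00343  0.78834 -1.07316] 3.55 [ 0.000e+00 -4.297e+01 -1.713e+01  1.000e-02 -3.000e-02  0.000e+00] [0.4589 0.1846 0.0593]
[ 0.22581  0.4833   1.84248  0.00344  0.78833 -1.07318] 3.6 [ 1.000e-02 -4.313e+01 -1.720e+01  1.000e-02 -4.000e-02  0.000e+00] [0.4589 0.1846 0.0592]
[ 0.2258   0.48342  1.84257  0.00344  0.78831 -1.07314] 3.65 [ 0.000e+00 -4.313e+01 -1.721e+01  1.000e-02 -4.000e-02  0.000e+00] [0.4588 0.1846 0.0591]
[ 0.2258   0.48349  1.84257  0.00342  0.78827 -1.07316] 3.7 [ 0.000e+00 -4.311e+01 -1.719e+01  1.000e-02 -4.000e-02  0.000e+00] [0.4588 0.1846 0.0591]
```

Emit:
{"api": "send_rows", "payload": {
  "motion": [
    {"hand":0.6,"slide":[0,0,0],"spin":0}
  ]
}}

```text
time: 3.9
tool_pos: [0.4588, 0.1846, 0.059]
tool_rot: [0.589, 1.544, 0.315]
contact_force: [-0.6, 0.1, 0.0]
opening: 0.0731
```

```bash
python3 -c "
from h import *
s=observe(); print(s['qpos'].round(5),s['joint_efforts'].round(2),s['tool_pos'].round(4))"
```

```text
[ 0.22582  0.48367  1.84259  0.00342  0.78831 -1.07319] [ 0.000e+00 -4.306e+01 -1.716e+01  1.000e-02 -4.000e-02  0.000e+00] [0.4588 0.1846 0.059 ]
```

View pics/t1.png

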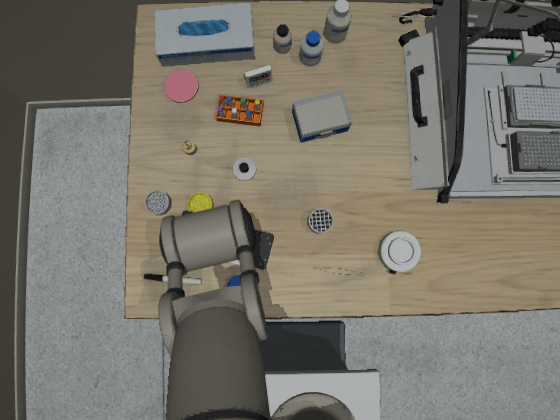

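```bash
python3 -c "
from h import *
go((.4525,.182,.010))"
```

```text
t 3.9 pos [0.4588 0.1846 0.059 ] F [-0.57  0.13  0.01] open 0.0731 slide mm [48.8 -4.9 -6.4] yax [0.271 0.963 0.015] tilt [ 0.0258  0.0084 -0.9996]
```

Emit:
{"api": "send_rows", "payload": {
  "motion": [
    {"hand":0.6,"slide":[5,-2,-4],"spin":0},
    {"hand":0.6,"slide":[20,-2,-3],"spin":0},
    {"hand":0.6,"slide":[15,-1,0],"spin":0},
    {"hand":0.6,"slide":[6,0,0],"spin":0},
    {"hand":0.6,"slide":[0,0,0],"spin":0}
  ]
}}

```text
time: 4.4
tool_pos: [0.4507, 0.1819, 0.0106]
tool_rot: [0.591, 1.544, 0.317]
contact_force: [-0.0, -0.9, -0.1]
opening: 0.0733
```

```bash
python3 -c "
from h import *
go((.4525,.182,.010));print(observe()['qvel'].round(4),observe()['qpos'].round(4))
vision.read_camera('scene')
go((.4525,.182,.010));print(observe()['qvel'].round(4),observe()['qpos'].round(4))"
```

```text
t 4.4 pos [0.4507 0.1819 0.0106] F [-0.01 -0.9  -0.11] open 0.0733 slide mm [0.7 0.6 1.7] yax [0.271 0.963 0.015] tilt [ 0.0259  0.0085 -0.9996]
[ 0.0014 -0.001   0.0025  0.0006 -0.0004 -0.0016] [ 0.224   0.5575  1.9014  0.0041  0.6556 -1.0758]
t 4.45 pos [0.4509 0.1819 0.011 ] F [-0.45 -0.14  0.79] open 0.0733 slide mm [1.1 0.5 1.5] yax [0.27  0.963 0.015] tilt [ 0.0264  0.0086 -0.9996]
[-0.0007 -0.0157 -0.0097  0.0002  0.0085  0.0004] [ 0.2241  0.5568  1.9011  0.0041  0.6561 -1.0759]
```

Emit:
{"api": "send_rows", "payload": {
  "motion": [
    {"hand":-0.5,"slide":[0,0,1],"spin":0},
    {"hand":-0.5,"slide":[0,0,0],"spin":0},
    {"hand":-0.5,"slide":[0,0,0],"spin":0},
    {"hand":-0.5,"slide":[0,0,0],"spin":0},
    {"hand":-0.5,"slide":[0,0,0],"spin":0}
  ],
  "grip_force": 20
}}

```text
time: 4.95
tool_pos: [0.4531, 0.182, 0.0129]
tool_rot: [0.58, 1.54, 0.306]
contact_force: [0.3, -0.6, -0.8]
opening: 0.0549
```

```bash
python3 -c "
from h import *
go((.4525,.182,.010))"
```

```text
t 4.95 pos [0.4531 0.182  0.0129] F [ 0.26 -0.59 -0.79] open 0.0549 slide mm [ 2.9 -0.2 -0.7] yax [0.27  0.963 0.017] tilt [ 0.0297  0.0094 -0.9995]
```

Emit:
{"api": "send_rows", "payload": {
  "motion": [
    {"hand":-0.5,"slide":[-20,0,0],"spin":0},
    {"hand":-0.5,"slide":[-40,0,0],"spin":0},
    {"hand":-0.5,"slide":[-40,0,0],"spin":0},
    {"hand":-0.5,"slide":[-20,0,0],"spin":0}
  ]
}}

```text
time: 5.35
tool_pos: [0.447, 0.1802, 0.1336]
tool_rot: [0.615, 1.549, 0.34]
contact_force: [0.7, 0.7, -1.3]
opening: 0.0548
```

```bash
python3 -c "
from h import *
go((.430,-.2085,.13))
p=shot('scene','s2')
cv2.imwrite('pics/s2c.png',cv2.resize(p['pixels'][130:370,120:420],None,fx=2.5,fy=2.5))
go((.430,-.2085,.13))
"
```

```text
t 5.35 pos [0.447  0.1802 0.1336] F [ 0.74  0.65 -1.35] open 0.0548 slide mm [   0.4 -378.8   88.9] yax [0.271 0.963 0.013] tilt [ 0.0207  0.0073 -0.9998]
t 5.4 pos [0.4482 0.1805 0.1358] F [0.91 0.54 1.79] open 0.0548 slide mm [   2.1 -379.5   87.7] yax [0.27  0.963 0.014] tilt [ 0.0244  0.0082 -0.9997]
```

View pics/s2c.png

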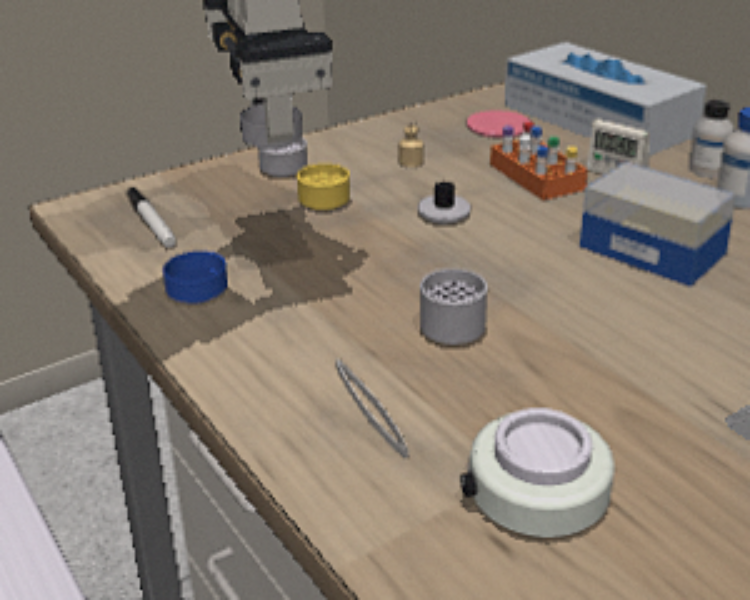

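The pan is held and lifted (crop (270,130)), and the spot where it stood is empty. Next is the traverse.

Emit:
{"api": "send_rows", "payload": {
  "motion": [
    {"hand":-0.5,"slide":[0,-30,7],"spin":0},
    {"hand":-0.5,"slide":[0,-45,11],"spin":0},
    {"hand":-0.5,"slide":[0,-45,11],"spin":0},
    {"hand":-0.5,"slide":[0,-45,11],"spin":0},
    {"hand":-0.5,"slide":[0,-45,11],"spin":0},
    {"hand":-0.5,"slide":[0,-45,11],"spin":0},
    {"hand":-0.5,"slide":[0,-45,11],"spin":0},
    {"hand":-0.5,"slide":[0,-30,7],"spin":0}
  ]
}}

```text
time: 6.2
tool_pos: [0.4364, -0.1666, 0.1314]
tool_rot: [0.597, 1.539, 0.332]
contact_force: [1.0, 0.7, -0.9]
opening: 0.0551
```

```bash
python3 -c "
from h import *
go((.430,-.2085,.10))
"
```

```text
t 6.2 pos [ 0.4364 -0.1666  0.1314] F [ 0.99  0.67 -0.94] open 0.0551 slide mm [ 30.8 -42.6   4. ] yax [0.261 0.965 0.018] tilt [ 0.0298  0.0103 -0.9995]
```

Emit:
{"api": "send_rows", "payload": {
  "motion": [
    {"hand":-0.5,"slide":[5,-20,2],"spin":0},
    {"hand":-0.5,"slide":[5,-12,1],"spin":0},
    {"hand":-0.5,"slide":[5,0,0],"spin":0},
    {"hand":-0.5,"slide":[5,0,0],"spin":0},
    {"hand":-0.5,"slide":[0,0,0],"spin":0}
  ]
}}

```text
time: 6.7
tool_pos: [0.4298, -0.2014, 0.1076]
tool_rot: [0.673, 1.541, 0.403]
contact_force: [-0.3, -0.2, -0.8]
opening: 0.055
```

```bash
python3 -c "
from h import *
go((.430,-.2085,.10))
p=shot('scene','s3'); W=cloud(p); q=shot('top','t3'); Wt=cloud(q)
cv2.imwrite('pics/s3c.png',np.hstack([cv2.resize(p['pixels'][230:370,250:420],None,fx=2.3,fy=2.3),cv2.resize(q['pixels'][180:320,310:480],None,fx=2.3,fy=2.3)]))
go((.430,-.2085,.10))
"
```

```text
t 6.7 pos [ 0.4298 -0.2014  0.1076] F [-0.32 -0.15 -0.78] open 0.055 slide mm [ 7.5 -6.9  1.9] yax [0.267 0.964 0.019] tilt [ 0.0276  0.0118 -0.9995]
t 6.8 pos [ 0.4302 -0.2016  0.1083] F [ 0.73 -0.38 -1.64] open 0.055 slide mm [ 8.2 -6.9  1.5] yax [0.266 0.964 0.018] tilt [ 0.0285  0.0111 -0.9995]
```

View pics/s3c.png

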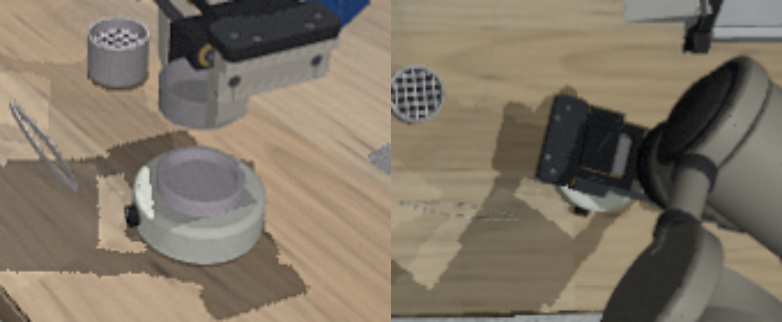

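```bash
cat >> h.py <<'E'
def load(n):
    f=np.load(n+'.npz'); return dict(pixels=f['px'],range_z=f['rz'],fx=f['K'][0],fy=f['K'][1],cx=f['K'][2],cy=f['K'][3],distortion=f['d'],world_from_camera=f['T'])
E
python3 - <<'E'
from h import *
p=load('s3'); W=cloud(p); meas(W,['shaker'])
# pan region pixels: crop (150..215, 60..125)/2.3 + offset
u0,u1,v0,v1=250+int(160/2.3),250+int(207/2.3),230+int(72/2.3),230+int(128/2.3)
S=W[v0:v1,u0:u1].reshape(-1,3); S=S[(S[:,2]>.085)&(S[:,2]<.135)&(S[:,1]<-.15)&(S[:,1]>-.25)]
print(len(S),S.min(0),S.max(0))
for lo,hi in((.103,.116),(.105,.113),(.10,.12)):
    s=S[(S[:,2]>lo)&(S[:,2]<hi)]
    r=least_squares(lambda q:np.hypot(s[:,0]-q[0],s[:,1]-q[1])-.028,[.43,-.2],loss='soft_l1',f_scale=.001); print(lo,hi,len(s),r.x,r.cost)
E
```

```text
shaker (array([ 0.42863748, -0.21011702]), 420, np.float64(0.04553887075209209), np.float64(0.0018966934921752728))
475 [ 0.4000044  -0.22752034  0.10027994] [ 0.45022993 -0.17506882  0.12380375]
0.103 0.116 342 [ 0.42999215 -0.20601472] 0.0012068608929076685
0.105 0.113 180 [ 0.42993388 -0.20451318] 0.0002501136590197054
0.1 0.12 410 [ 0.42991439 -0.20543702] 0.0012820942242536511
```

Emit:
{"api": "send_rows", "payload": {
  "motion": [
    {"hand":-0.5,"slide":[0,-5,-1],"spin":0},
    {"hand":-0.5,"slide":[10,0,0],"spin":0},
    {"hand":-0.5,"slide":[15,0,0],"spin":0},
    {"hand":-0.5,"slide":[10,0,0],"spin":0}
  ]
}}

```text
time: 7.2
tool_pos: [0.4306, -0.2052, 0.0733]
tool_rot: [0.508, 1.537, 0.242]
contact_force: [0.3, 0.8, -1.1]
opening: 0.0548
```

```bash
python3 -c "
from h import *
go((.429,-.2068,.0525))
"
```

```text
t 7.2 pos [ 0.4306 -0.2052  0.0733] F [ 0.34  0.77 -1.07] open 0.0548 slide mm [20.8 -2.3 -1.8] yax [0.263 0.965 0.017] tilt [ 0.0329  0.0081 -0.9994]
```

Emit:
{"api": "send_rows", "payload": {
  "motion": [
    {"hand":-0.5,"slide":[3,-3,-2],"spin":0},
    {"hand":-0.5,"slide":[8,-1,0],"spin":0},
    {"hand":-0.5,"slide":[6,0,0],"spin":0}
  ]
}}

```text
time: 7.5
tool_pos: [0.4277, -0.2083, 0.0542]
tool_rot: [0.539, 1.538, 0.273]
contact_force: [0.4, 0.3, -0.6]
opening: 0.0544
```

```bash
python3 -c "
from h import *
go((.429,-.2068,.0525))
"
```

```text
t 7.5 pos [ 0.4277 -0.2083  0.0542] F [ 0.42  0.29 -0.58] open 0.0544 slide mm [1.8 1.8 0.8] yax [0.263 0.965 0.017] tilt [ 0.0319  0.0089 -0.9995]
```

Emit:
{"api": "send_rows", "payload": {
  "motion": [
    {"hand":-0.5,"slide":[3,1,1],"spin":0},
    {"hand":-0.5,"slide":[2,0,0],"spin":0}
  ]
}}

```text
time: 7.7
tool_pos: [0.4288, -0.2082, 0.051]
tool_rot: [0.505, 1.538, 0.24]
contact_force: [-6.7, 6.9, 27.2]
opening: 0.0551
```

```bash
python3 -c "
from h import *
go((.429,-.2068,.0525))
"
```

```text
t 7.7 pos [ 0.4288 -0.2082  0.051 ] F [-6.74  6.85 27.22] open 0.0551 slide mm [-1.5  1.5 -0.1] yax [0.263 0.965 0.016] tilt [ 0.0315  0.0077 -0.9995]
```

Contact shows it is seated or very near. I release.

Emit:
{"api": "send_rows", "payload": {
  "motion": [
    {"hand":-0.5,"slide":[-1,0,0],"spin":0},
    {"hand":0.5,"slide":[0,0,0],"spin":0},
    {"hand":0.6,"slide":[0,0,0],"spin":0},
    {"hand":0.6,"slide":[0,0,0],"spin":0}
  ]
}}

```text
time: 8.1
tool_pos: [0.4297, -0.2088, 0.0529]
tool_rot: [0.439, 1.536, 0.173]
contact_force: [1.2, -0.1, 0.1]
opening: 0.0721
```

```bash
python3 -c "
from h import *
go((.429,-.2068,.0525))
p=shot('scene','s4'); W=cloud(p)
cv2.imwrite('pics/s4c.png',cv2.resize(p['pixels'][230:370,250:420],None,fx=4,fy=4))
print(rimfit(W,(.429,-.209),.062,.074,.0268))
"
```

```text
t 8.1 pos [ 0.4297 -0.2088  0.0529] F [ 1.18 -0.07  0.1 ] open 0.0721 slide mm [ 0.4  1.7 -1.2] yax [0.263 0.965 0.015] tilt [ 0.034   0.006  -0.9994]
(array([ 0.42742242, -0.20900418]), 150, np.float64(0.06679930073615803), np.float64(0.0009159340592656133))
```

View pics/s4c.png

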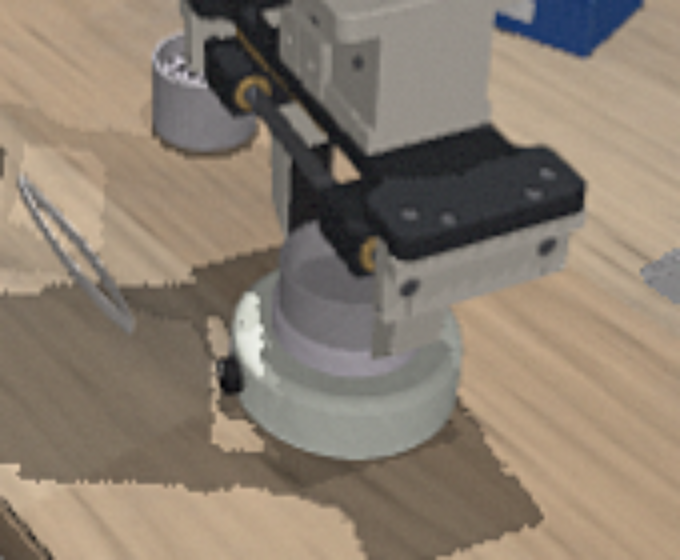

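The pan stands upright in the ring at crop (345,300), and its rim height of 66.8 mm fits. Next is the fine sieve.

Emit:
{"api": "send_rows", "payload": {
  "motion": [
    {"hand":0.6,"slide":[-30,0,0],"spin":0},
    {"hand":0.6,"slide":[-45,0,0],"spin":0},
    {"hand":0.6,"slide":[-40,20,0],"spin":0},
    {"hand":0.6,"slide":[0,45,0],"spin":0},
    {"hand":0.6,"slide":[0,50,0],"spin":0},
    {"hand":0.6,"slide":[0,50,0],"spin":0},
    {"hand":0.6,"slide":[0,50,0],"spin":0},
    {"hand":0.6,"slide":[0,50,0],"spin":0}
  ]
}}

```text
time: 8.95
tool_pos: [0.4978, 0.0455, 0.1766]
tool_rot: [0.447, 1.534, 0.169]
contact_force: [0.2, -0.1, -0.3]
opening: 0.0734
```

```bash
python3 -c "
from h import *
go((.5495,.356,.16))
"
```

```text
t 8.95 pos [0.4978 0.0455 0.1766] F [ 0.16 -0.06 -0.27] open 0.0734 slide mm [ 20.4 312.5 -36.1] yax [0.274 0.962 0.016] tilt [ 0.0366  0.0062 -0.9993]
```

Emit:
{"api": "send_rows", "payload": {
  "motion": [
    {"hand":0.6,"slide":[0,50,-6],"spin":0},
    {"hand":0.6,"slide":[0,50,-6],"spin":0},
    {"hand":0.6,"slide":[0,50,-6],"spin":0},
    {"hand":0.6,"slide":[0,50,-6],"spin":0},
    {"hand":0.6,"slide":[0,50,-6],"spin":0},
    {"hand":0.6,"slide":[0,40,-4],"spin":0},
    {"hand":0.6,"slide":[0,20,0],"spin":0},
    {"hand":0.6,"slide":[0,0,0],"spin":0}
  ]
}}

```text
time: 9.75
tool_pos: [0.5474, 0.3606, 0.1775]
tool_rot: [0.46, 1.534, 0.189]
contact_force: [-0.4, -0.4, -0.0]
opening: 0.0736
```

```bash
python3 -c "
from h import *
go((.5495,.356,.10))
"
```

```text
t 9.75 pos [0.5474 0.3606 0.1775] F [-0.44 -0.44 -0.05] open 0.0736 slide mm [77.5 -5.1  0.7] yax [0.267 0.964 0.016] tilt [ 0.036   0.0069 -0.9993]
```

Emit:
{"api": "send_rows", "payload": {
  "motion": [
    {"hand":0.6,"slide":[20,-3,0],"spin":0},
    {"hand":0.6,"slide":[40,-2,0],"spin":0},
    {"hand":0.6,"slide":[40,0,0],"spin":0},
    {"hand":0.6,"slide":[20,0,0],"spin":0},
    {"hand":0.6,"slide":[0,0,0],"spin":0}
  ]
}}

```text
time: 10.25
tool_pos: [0.5502, 0.3531, 0.0537]
tool_rot: [0.424, 1.534, 0.153]
contact_force: [0.6, -0.2, 0.0]
opening: 0.0736
```

```bash
python3 -c "
from h import *
go((.5495,.356,.012))
"
```

```text
t 10.25 pos [0.5502 0.3531 0.0537] F [ 0.6  -0.24  0.  ] open 0.0736 slide mm [41.7  2.  -2.8] yax [0.267 0.964 0.015] tilt [ 0.0363  0.0056 -0.9993]
```

Emit:
{"api": "send_rows", "payload": {
  "motion": [
    {"hand":0.6,"slide":[10,1,-2],"spin":0},
    {"hand":0.6,"slide":[17,1,-1],"spin":0},
    {"hand":0.6,"slide":[12,0,0],"spin":0},
    {"hand":0.6,"slide":[3,0,0],"spin":0}
  ]
}}

```text
time: 10.65
tool_pos: [0.5515, 0.3551, 0.0138]
tool_rot: [0.455, 1.529, 0.182]
contact_force: [-0.8, 0.0, 0.6]
opening: 0.0734
```

```bash
python3 -c "
from h import *
go((.5495,.356,.012))
p=shot('scene','s5')
cv2.imwrite('pics/s5c.png',cv2.resize(p['pixels'][130:240,170:310],None,fx=4,fy=4))
go((.5495,.356,.012))
"
```

```text
t 10.65 pos [0.5515 0.3551 0.0138] F [-0.8   0.04  0.58] open 0.0734 slide mm [ 1.7  0.3 -2.2] yax [0.269 0.963 0.018] tilt [ 0.0414  0.0076 -0.9991]
t 10.7 pos [0.5516 0.3552 0.0139] F [ 0.4  -0.21  0.14] open 0.0735 slide mm [ 1.9  0.2 -2.3] yax [0.269 0.963 0.019] tilt [ 0.0415  0.0077 -0.9991]
```

View pics/s5c.png

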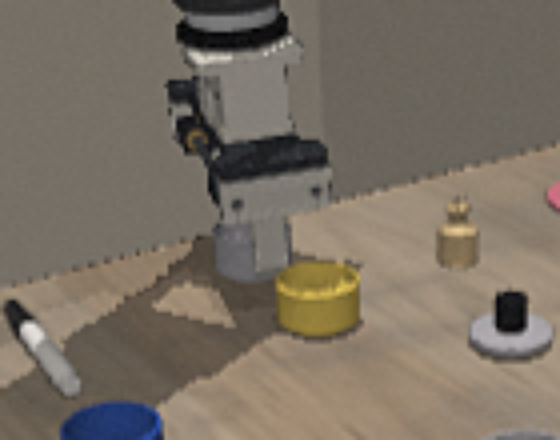

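The fingers straddle the grey sieve at crop (245,250), clear of the yellow one. I nudge and close.

Emit:
{"api": "send_rows", "payload": {
  "motion": [
    {"hand":0.4,"slide":[1,0,-2],"spin":0},
    {"hand":-0.5,"slide":[0,0,0],"spin":0},
    {"hand":-0.5,"slide":[0,0,0],"spin":0},
    {"hand":-0.5,"slide":[0,0,0],"spin":0},
    {"hand":-0.5,"slide":[0,0,0],"spin":0}
  ]
}}

```text
time: 11.2
tool_pos: [0.5507, 0.3564, 0.0156]
tool_rot: [0.481, 1.525, 0.208]
contact_force: [-0.3, 0.3, -1.1]
opening: 0.0553
```

```bash
python3 -c "
from h import *
go((.5495,.356,.15))
"
```

```text
t 11.2 pos [0.5507 0.3564 0.0156] F [-0.28  0.29 -1.1 ] open 0.0553 slide mm [-134.4    2.2    4.4] yax [0.269 0.963 0.021] tilt [ 0.0452  0.0096 -0.9989]
```

Emit:
{"api": "send_rows", "payload": {
  "motion": [
    {"hand":-0.5,"slide":[-25,0,0],"spin":0},
    {"hand":-0.5,"slide":[-45,0,0],"spin":0},
    {"hand":-0.5,"slide":[-45,0,0],"spin":0},
    {"hand":-0.5,"slide":[-30,-15,0],"spin":0},
    {"hand":-0.5,"slide":[0,-40,3],"spin":0},
    {"hand":-0.5,"slide":[0,-50,3],"spin":0},
    {"hand":-0.5,"slide":[0,-50,3],"spin":0},
    {"hand":-0.5,"slide":[0,-50,3],"spin":0}
  ]
}}

```text
time: 12.0
tool_pos: [0.5, 0.1548, 0.1619]
tool_rot: [0.475, 1.522, 0.211]
contact_force: [0.7, -0.6, -0.6]
opening: 0.0553
```

```bash
python3 -c "
from h import *
go((.429,-.208,.16))
"
```

```text
t 12.0 pos [0.5    0.1548 0.1619] F [ 0.71 -0.63 -0.57] open 0.0553 slide mm [  -5.3 -368.8   26. ] yax [0.26  0.965 0.022] tilt [ 0.0481  0.0103 -0.9988]
```

Emit:
{"api": "send_rows", "payload": {
  "motion": [
    {"hand":-0.5,"slide":[0,-50,3],"spin":0},
    {"hand":-0.5,"slide":[0,-50,4],"spin":0},
    {"hand":-0.5,"slide":[0,-50,4],"spin":0},
    {"hand":-0.5,"slide":[0,-50,4],"spin":0},
    {"hand":-0.5,"slide":[0,-50,4],"spin":0},
    {"hand":-0.5,"slide":[0,-50,4],"spin":0},
    {"hand":-0.5,"slide":[0,-40,2],"spin":0},
    {"hand":-0.5,"slide":[0,-15,0],"spin":0}
  ]
}}

```text
time: 12.8
tool_pos: [0.4286, -0.1995, 0.1575]
tool_rot: [0.388, 1.516, 0.122]
contact_force: [0.5, -0.4, -1.4]
opening: 0.0554
```

```bash
python3 -c "
from h import *
go((.429,-.208,.125))
"
```

```text
t 12.8 pos [ 0.4286 -0.1995  0.1575] F [ 0.51 -0.37 -1.43] open 0.0554 slide mm [32.5 -8.8  1. ] yax [0.262 0.965 0.021] tilt [ 0.0542  0.0067 -0.9985]
```

Emit:
{"api": "send_rows", "payload": {
  "motion": [
    {"hand":-0.5,"slide":[10,-7,0],"spin":0},
    {"hand":-0.5,"slide":[15,-2,0],"spin":0},
    {"hand":-0.5,"slide":[7,0,0],"spin":0},
    {"hand":-0.5,"slide":[0,0,0],"spin":0}
  ]
}}

```text
time: 13.2
tool_pos: [0.4272, -0.2096, 0.1233]
tool_rot: [0.386, 1.516, 0.117]
contact_force: [-0.8, -0.0, -0.4]
opening: 0.0547
```

```bash
cat >> h.py <<'E'
def held(W,zlo,zhi,box,R=.028,x0=(.43,-.208)):
    u0,u1,v0,v1=box
    s=W[v0:v1,u0:u1].reshape(-1,3); s=s[(s[:,2]>zlo)&(s[:,2]<zhi)&(np.hypot(s[:,0]-x0[0],s[:,1]-x0[1])<.045)]
    r=least_squares(lambda q:np.hypot(s[:,0]-q[0],s[:,1]-q[1])-R,x0,loss='soft_l1',f_scale=.0007)
    print(len(s),r.x.round(4),'med res',np.median(abs(r.fun)).round(5))
E
python3 -c "
from h import *
go((.429,-.208,.0775))
p=shot('scene','s6')
cv2.imwrite('pics/s6c.png',cv2.resize(p['pixels'][230:370,250:420],None,fx=4,fy=4))
W=cloud(p); z=observe()['tool_pos'][2]; np.save('W6.npy',W)
print('pan',rimfit(W,(.429,-.209),.062,.074,.0268))
for a,b in ((-.006,.012),(-.004,.008)): held(W,z+a,z+b,(300,372,230,330))
go((.429,-.208,.0775))
"
```

```text
t 13.2 pos [ 0.4272 -0.2096  0.1233] F [-0.75 -0.04 -0.38] open 0.0547 slide mm [45.9  1.1 -1. ] yax [0.265 0.964 0.021] tilt [ 0.0545  0.0064 -0.9985]
pan (array([ 0.42764822, -0.20908997]), 306, np.float64(0.06683274771056258), np.float64(0.0010008240040141213))
475 [ 0.4284 -0.2175] med res 0.00384
319 [ 0.4294 -0.221 ] med res 0.00444
t 13.25 pos [ 0.4273 -0.2096  0.1237] F [-0.71 -0.23 -1.7 ] open 0.0555 slide mm [46.3  1.1 -1.2] yax [0.265 0.964 0.02 ] tilt [ 0.0548  0.0061 -0.9985]
```

View pics/s6c.png

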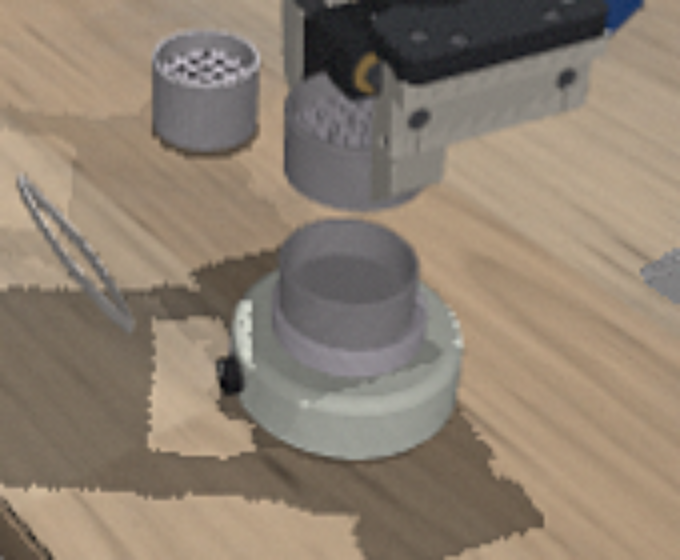

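```bash
python3 -c "
from h import *
W=np.load('W6.npy')
for a,b in ((.110,.122),(.112,.124),(.116,.135)): held(W,a,b,(320,342,255,282))
held(W,.112,.132,(361,365,264,282))
"
```

```text
88 [ 0.4262 -0.2096] med res 0.00042
112 [ 0.4262 -0.2097] med res 0.00042
401 [ 0.4284 -0.2189] med res 0.00387
0 [ 0.43  -0.208] med res nan
  return _methods._mean(a, axis=axis, dtype=dtype,
  ret = ret.dtype.type(ret / rcount)
```

```bash
python3 -c "
from h import *
go((.4287,-.2091,.0775))
"
```

```text
t 13.25 pos [ 0.4273 -0.2096  0.1237] F [-0.71 -0.23 -1.7 ] open 0.0555 slide mm [46.3 -0.1 -1.2] yax [0.265 0.964 0.02 ] tilt [ 0.0548  0.0061 -0.9985]
```

Emit:
{"api": "send_rows", "payload": {
  "motion": [
    {"hand":-0.5,"slide":[10,0,0],"spin":0},
    {"hand":-0.5,"slide":[14,0,0],"spin":0},
    {"hand":-0.5,"slide":[10,0,0],"spin":0}
  ]
}}

```text
time: 13.55
tool_pos: [0.4312, -0.2086, 0.09]
tool_rot: [0.326, 1.512, 0.06]
contact_force: [0.2, 0.2, -1.0]
opening: 0.0553
```

```bash
python3 -c "
from h import *
go((.4287,-.2091,.0775))
"
```

```text
t 13.55 pos [ 0.4312 -0.2086  0.09  ] F [ 0.16  0.23 -1.  ] open 0.0553 slide mm [12.3 -1.4 -3. ] yax [0.262 0.965 0.019] tilt [ 0.0589  0.0035 -0.9983]
```

Emit:
{"api": "send_rows", "payload": {
  "motion": [
    {"hand":-0.5,"slide":[1,-1,-3],"spin":0},
    {"hand":-0.5,"slide":[4,0,-1],"spin":0},
    {"hand":-0.5,"slide":[4,0,0],"spin":0}
  ]
}}

```text
time: 13.85
tool_pos: [0.4273, -0.2075, 0.0795]
tool_rot: [0.341, 1.513, 0.077]
contact_force: [0.5, 0.3, -2.8]
opening: 0.0553
```

```bash
python3 -c "
from h import *
go((.4287,-.2091,.0775))
"
```

```text
t 13.85 pos [ 0.4273 -0.2075  0.0795] F [ 0.54  0.26 -2.78] open 0.0553 slide mm [ 2.1 -1.2  1.7] yax [0.261 0.965 0.019] tilt [ 0.0578  0.0044 -0.9983]
```

Emit:
{"api": "send_rows", "payload": {
  "motion": [
    {"hand":-0.5,"slide":[2,-1,1],"spin":0},
    {"hand":-0.5,"slide":[2,0,0],"spin":0}
  ]
}}

```text
time: 14.05
tool_pos: [0.4288, -0.2091, 0.0764]
tool_rot: [0.328, 1.511, 0.063]
contact_force: [-7.2, 3.7, 26.3]
opening: 0.055
```

```bash
python3 -c "
from h import *
go((.4287,-.2091,.0775))
"
```

```text
t 14.05 pos [ 0.4288 -0.2091  0.0764] F [-7.2   3.66 26.3 ] open 0.055 slide mm [-1.1 -0.  -0. ] yax [0.261 0.965 0.019] tilt [ 0.0592  0.0037 -0.9982]
```

Emit:
{"api": "send_rows", "payload": {
  "motion": [
    {"hand":-0.5,"slide":[-1,0,0],"spin":0},
    {"hand":0.5,"slide":[0,0,0],"spin":0},
    {"hand":0.6,"slide":[0,0,0],"spin":0},
    {"hand":0.6,"slide":[0,0,0],"spin":0}
  ]
}}

```text
time: 14.45
tool_pos: [0.4298, -0.2101, 0.0787]
tool_rot: [0.289, 1.509, 0.024]
contact_force: [0.2, 0.0, -0.2]
opening: 0.0719
```

```bash
python3 -c "
from h import *
go((.5015,-.0225,.15))
p=shot('scene','s7'); W=cloud(p)
cv2.imwrite('pics/s7c.png',cv2.resize(p['pixels'][230:370,250:420],None,fx=4,fy=4))
print(rimfit(W,(.429,-.209),.090,.102,.0268))
go((.5015,-.0225,.15))
"
```

```text
t 14.45 pos [ 0.4298 -0.2101  0.0787] F [ 0.18  0.03 -0.2 ] open 0.0719 slide mm [-66.4 201.   24.2] yax [0.261 0.965 0.018] tilt [ 0.0622  0.0015 -0.9981]
(array([ 0.42740491, -0.21023308]), 141, np.float64(0.09448343658538233), np.float64(0.0009280537131778089))
t 14.5 pos [ 0.4298 -0.2101  0.0786] F [-0.45  0.22  0.13] open 0.0727 slide mm [-66.5 201.   24.2] yax [0.261 0.965 0.018] tilt [ 0.0621  0.0016 -0.9981]
```

View pics/s7c.png

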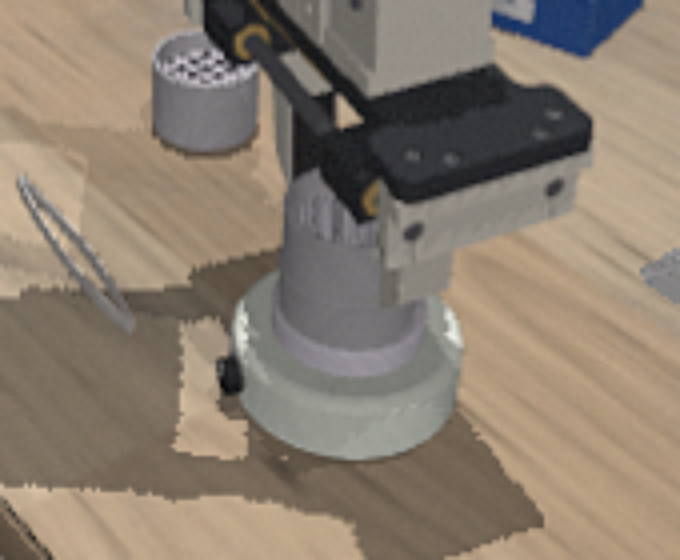

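The fine sieve is seated on the pan (crop (345,270), rim at 94.5 mm). Next is the coarse sieve.

Emit:
{"api": "send_rows", "payload": {
  "motion": [
    {"hand":0.6,"slide":[-30,0,0],"spin":0},
    {"hand":0.6,"slide":[-30,10,0],"spin":0},
    {"hand":0.6,"slide":[0,45,5],"spin":0},
    {"hand":0.6,"slide":[0,50,6],"spin":0},
    {"hand":0.6,"slide":[0,45,6],"spin":0},
    {"hand":0.6,"slide":[0,40,6],"spin":0},
    {"hand":0.6,"slide":[0,20,0],"spin":0}
  ]
}}

```text
time: 15.2
tool_pos: [0.5068, -0.0105, 0.1467]
tool_rot: [0.287, 1.505, 0.014]
contact_force: [1.0, -0.1, 0.9]
opening: 0.0738
```

```bash
python3 -c "
from h import *
go((.5015,-.0225,.018))
"
```

```text
t 15.2 pos [ 0.5068 -0.0105  0.1467] F [ 0.99 -0.13  0.88] open 0.0738 slide mm [128.  -15.3  -9.9] yax [0.27  0.963 0.019] tilt [ 6.540e-02  9.000e-04 -9.979e-01]
```

Emit:
{"api": "send_rows", "payload": {
  "motion": [
    {"hand":0.6,"slide":[10,-10,-6],"spin":0},
    {"hand":0.6,"slide":[25,-5,-4],"spin":0},
    {"hand":0.6,"slide":[25,0,0],"spin":0},
    {"hand":0.6,"slide":[20,0,0],"spin":0},
    {"hand":0.6,"slide":[0,0,0],"spin":0}
  ]
}}

```text
time: 15.7
tool_pos: [0.5002, -0.0181, 0.0643]
tool_rot: [0.284, 1.501, 0.018]
contact_force: [-0.0, 0.1, 0.0]
opening: 0.0735
```

```bash
python3 -c "
from h import *
go((.5015,-.0225,.018))
"
```

```text
t 15.7 pos [ 0.5002 -0.0181  0.0643] F [-0.04  0.07  0.02] open 0.0735 slide mm [46.2 -4.8 -0.6] yax [0.262 0.965 0.019] tilt [ 0.0693  0.0012 -0.9976]
```

Emit:
{"api": "send_rows", "payload": {
  "motion": [
    {"hand":0.6,"slide":[10,-3,-1],"spin":0},
    {"hand":0.6,"slide":[20,-2,-1],"spin":0},
    {"hand":0.6,"slide":[14,0,0],"spin":0},
    {"hand":0.6,"slide":[4,0,0],"spin":0}
  ]
}}

```text
time: 16.1
tool_pos: [0.5025, -0.0235, 0.0169]
tool_rot: [0.265, 1.496, -0.001]
contact_force: [0.1, -0.5, -0.2]
opening: 0.0734
```

```bash
python3 -c "
from h import *
go((.5015,-.0225,.018))
"
```

```text
t 16.1 pos [ 0.5025 -0.0235  0.0169] F [ 0.14 -0.5  -0.16] open 0.0734 slide mm [-1.1  0.7 -1.1] yax [0.262 0.965 0.02 ] tilt [ 7.490e-02 -1.000e-04 -9.972e-01]
```

Emit:
{"api": "send_rows", "payload": {
  "motion": [
    {"hand":0.4,"slide":[0,1,-1],"spin":0},
    {"hand":-0.5,"slide":[0,0,0],"spin":0},
    {"hand":-0.5,"slide":[0,0,0],"spin":0},
    {"hand":-0.5,"slide":[0,0,0],"spin":0}
  ]
}}

```text
time: 16.5
tool_pos: [0.5027, -0.0226, 0.0187]
tool_rot: [0.258, 1.493, -0.008]
contact_force: [-0.4, 0.1, -1.1]
opening: 0.0559
```

```bash
python3 -c "
from h import *
go((.5015,-.0225,.15))
"
```

```text
t 16.5 pos [ 0.5027 -0.0226  0.0187] F [-0.43  0.12 -1.06] open 0.0559 slide mm [-131.     2.3    8.7] yax [0.262 0.965 0.02 ] tilt [ 7.74e-02 -6.00e-04 -9.97e-01]
```

Emit:
{"api": "send_rows", "payload": {
  "motion": [
    {"hand":-0.5,"slide":[0,0,0],"spin":0},
    {"hand":-0.5,"slide":[-25,0,0],"spin":0},
    {"hand":-0.5,"slide":[-45,0,0],"spin":0},
    {"hand":-0.5,"slide":[-45,0,0],"spin":0},
    {"hand":-0.5,"slide":[-35,0,0],"spin":0},
    {"hand":-0.5,"slide":[0,-15,-1],"spin":0}
  ]
}}

```text
time: 17.1
tool_pos: [0.485, -0.0357, 0.1733]
tool_rot: [0.266, 1.496, 0.002]
contact_force: [1.0, -1.0, -2.6]
opening: 0.0554
```

```bash
python3 -c "
from h import *
go((.4287,-.2091,.15))
"
```

```text
t 17.1 pos [ 0.485  -0.0357  0.1733] F [ 1.05 -0.96 -2.63] open 0.0554 slide mm [  19.1 -182.5  -10.6] yax [0.26  0.965 0.02 ] tilt [ 7.460e-02  1.000e-04 -9.972e-01]
```

Emit:
{"api": "send_rows", "payload": {
  "motion": [
    {"hand":-0.5,"slide":[0,-40,-2],"spin":0},
    {"hand":-0.5,"slide":[0,-45,-2],"spin":0},
    {"hand":-0.5,"slide":[0,-45,-3],"spin":0},
    {"hand":-0.5,"slide":[5,-40,-3],"spin":0},
    {"hand":-0.5,"slide":[5,-20,0],"spin":0},
    {"hand":-0.5,"slide":[5,0,0],"spin":0}
  ]
}}

```text
time: 17.7
tool_pos: [0.4257, -0.2238, 0.1576]
tool_rot: [0.207, 1.488, -0.055]
contact_force: [0.2, 0.2, -2.0]
opening: 0.0555
```

```bash
python3 -c "
from h import *
go((.4287,-.2091,.1087))
p=shot('scene','s8')
cv2.imwrite('pics/s8c.png',cv2.resize(p['pixels'][200:340,250:420],None,fx=4,fy=4))
W=cloud(p); np.save('W8.npy',W)
print('fine',rimfit(W,(.429,-.209),.090,.102,.0268))
go((.4287,-.2091,.1087))
"
```

```text
t 17.7 pos [ 0.4257 -0.2238  0.1576] F [ 0.18  0.15 -1.99] open 0.0555 slide mm [48.9 14.1 -4.9] yax [0.258 0.966 0.017] tilt [ 0.0829 -0.0045 -0.9965]
fine (array([ 0.4274136, -0.210304 ]), 290, np.float64(0.09431791888211319), np.float64(0.0009008313294814911))
t 17.75 pos [ 0.4255 -0.2223  0.1566] F [-0.91 -0.22 -2.45] open 0.0555 slide mm [48.  12.7 -4.1] yax [0.257 0.966 0.018] tilt [ 0.0815 -0.0029 -0.9967]
```

View pics/s8c.png

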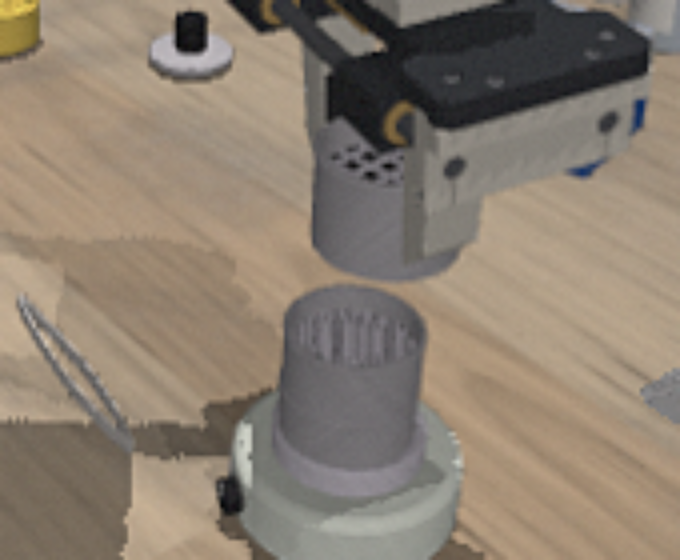

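Emit:
{"api": "send_rows", "payload": {
  "motion": [
    {"hand":-0.5,"slide":[3,8,-4],"spin":0},
    {"hand":-0.5,"slide":[5,4,-2],"spin":0},
    {"hand":-0.5,"slide":[5,0,0],"spin":0}
  ]
}}

```text
time: 18.05
tool_pos: [0.424, -0.2051, 0.1428]
tool_rot: [0.241, 1.489, -0.017]
contact_force: [0.3, 0.1, -2.0]
opening: 0.0553
```

```bash
python3 -c "
from h import *
go((.4287,-.2091,.1087))
p=shot('scene','s9')
cv2.imwrite('pics/s9c.png',cv2.resize(p['pixels'][200:340,250:420],None,fx=4,fy=4))
W=cloud(p); np.save('W9.npy',W); z=observe()['tool_pos'][2]
print('fine',rimfit(W,(.429,-.209),.090,.102,.0268))
for a,b in ((-.008,.004),(-.004,.008),(-.01,.0)): held(W,z+a,z+b,(320,344,240,272))
go((.4287,-.2091,.1087))
"
```

```text
t 18.05 pos [ 0.424  -0.2051  0.1428] F [ 0.26  0.09 -1.98] open 0.0553 slide mm [34.4 -3.3  2.8] yax [0.255 0.967 0.019] tilt [ 0.0813 -0.0014 -0.9967]
fine (array([ 0.42736351, -0.21030151]), 262, np.float64(0.09449295102855598), np.float64(0.0009645296018953321))
149 [ 0.4238 -0.2056] med res 0.00049
151 [ 0.4238 -0.2062] med res 0.00064
122 [ 0.4238 -0.2054] med res 0.0005
t 18.1 pos [ 0.4238 -0.205   0.142 ] F [-0.83 -0.04 -2.23] open 0.0553 slide mm [33.6 -3.4  3.2] yax [0.255 0.967 0.02 ] tilt [ 8.030e-02 -6.000e-04 -9.968e-01]
```

View pics/s9c.png

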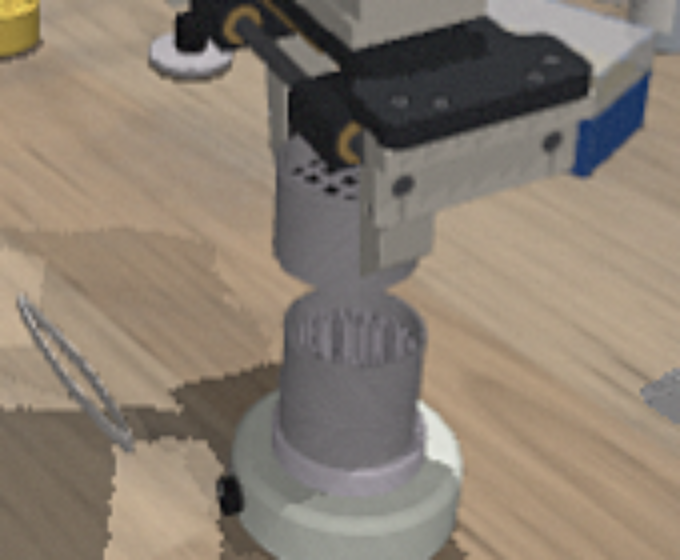

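```bash
python3 -c "
from h import *
go((.4275,-.2098,.1087))
"
```

```text
t 18.1 pos [ 0.4238 -0.205   0.142 ] F [-0.83 -0.04 -2.23] open 0.0553 slide mm [33.5 -4.4  2.2] yax [0.255 0.967 0.02 ] tilt [ 8.030e-02 -6.000e-04 -9.968e-01]
```

Emit:
{"api": "send_rows", "payload": {
  "motion": [
    {"hand":-0.5,"slide":[2,-4,1],"spin":0},
    {"hand":-0.5,"slide":[8,0,0],"spin":0},
    {"hand":-0.5,"slide":[6,0,0],"spin":0}
  ]
}}

```text
time: 18.4
tool_pos: [0.4261, -0.2085, 0.1256]
tool_rot: [0.237, 1.489, -0.018]
contact_force: [0.5, 0.7, -1.7]
opening: 0.0554
```

```bash
python3 -c "
from h import *
go((.4275,-.2098,.1087))
"
```

```text
t 18.4 pos [ 0.4261 -0.2085  0.1256] F [ 0.51  0.7  -1.72] open 0.0554 slide mm [17.  -1.3  0.3] yax [0.252 0.968 0.019] tilt [ 0.0817 -0.0015 -0.9967]
```

Emit:
{"api": "send_rows", "payload": {
  "motion": [
    {"hand":-0.5,"slide":[5,-1,0],"spin":0},
    {"hand":-0.5,"slide":[6,0,0],"spin":0},
    {"hand":-0.5,"slide":[3,0,0],"spin":0}
  ]
}}

```text
time: 18.7
tool_pos: [0.4269, -0.2096, 0.1095]
tool_rot: [0.246, 1.49, -0.01]
contact_force: [-0.3, -0.5, -2.7]
opening: 0.0554
```

```bash
python3 -c "
from h import *
go((.4275,-.2098,.1087))
"
```

```text
t 18.7 pos [ 0.4269 -0.2096  0.1095] F [-0.3  -0.46 -2.69] open 0.0554 slide mm [ 0.9 -0.1  0.6] yax [0.252 0.967 0.02 ] tilt [ 8.070e-02 -8.000e-04 -9.967e-01]
```

Emit:
{"api": "send_rows", "payload": {
  "motion": [
    {"hand":-0.5,"slide":[2,0,0],"spin":0},
    {"hand":-0.5,"slide":[1,0,0],"spin":0}
  ]
}}

```text
time: 18.9
tool_pos: [0.4277, -0.21, 0.1078]
tool_rot: [0.236, 1.488, -0.021]
contact_force: [-6.0, 4.6, 18.9]
opening: 0.0554
```

```bash
python3 -c "
from h import *
go((.4275,-.2098,.1087))
"
```

```text
t 18.9 pos [ 0.4277 -0.21    0.1078] F [-5.97  4.63 18.87] open 0.0554 slide mm [-1.   0.2 -0.2] yax [0.252 0.967 0.019] tilt [ 0.0822 -0.0017 -0.9966]
```

Emit:
{"api": "send_rows", "payload": {
  "motion": [
    {"hand":-0.5,"slide":[-1,0,0],"spin":0},
    {"hand":0.5,"slide":[0,0,0],"spin":0},
    {"hand":0.6,"slide":[0,0,0],"spin":0},
    {"hand":0.6,"slide":[0,0,0],"spin":0}
  ]
}}

```text
time: 19.3
tool_pos: [0.4284, -0.2107, 0.1097]
tool_rot: [0.216, 1.486, -0.04]
contact_force: [0.7, -0.9, 0.7]
opening: 0.072
```

```bash
python3 -c "
from h import *
go((.630,.155,.20))
p=shot('scene','s10'); W=cloud(p)
cv2.imwrite('pics/s10c.png',cv2.resize(p['pixels'][200:340,250:420],None,fx=4,fy=4))
print(rimfit(W,(.428,-.209),.130,.142,.0268))
go((.630,.155,.20))
"
```

```text
t 19.3 pos [ 0.4284 -0.2107  0.1097] F [ 0.68 -0.86  0.66] open 0.072 slide mm [-74.1 406.4 109.1] yax [0.253 0.967 0.018] tilt [ 0.0846 -0.0034 -0.9964]
(array([ 0.42645972, -0.21132135]), 120, np.float64(0.1340814696681408), np.float64(0.0009561066171972844))
t 19.35 pos [ 0.4283 -0.2107  0.1097] F [ 0.08 -0.69 -0.5 ] open 0.0731 slide mm [-74.2 406.3 109.2] yax [0.253 0.967 0.018] tilt [ 0.0845 -0.0033 -0.9964]
```

View pics/s10c.png

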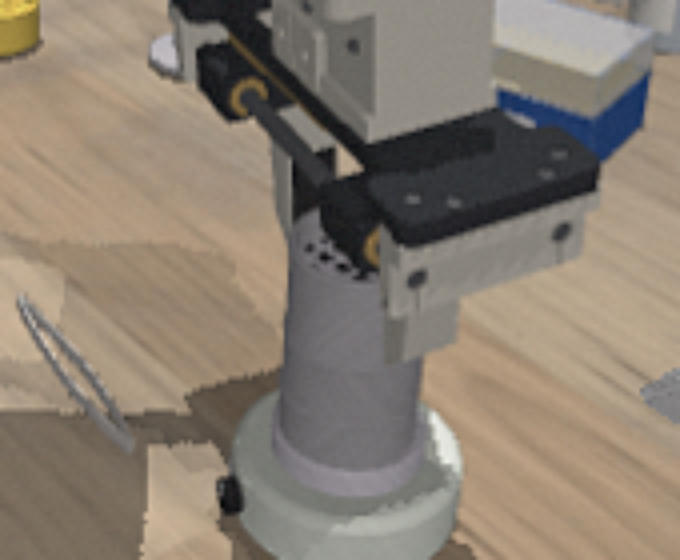

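The coarse sieve is seated (rim at 134 mm). Next I refine the lid position from the first pictures while the arm stands still.

Run:
```python
from h import *
for n in('top0','scene0'):
    p=load(n); W=cloud(p); d=np.hypot(W[...,0]-.63,W[...,1]-.153)
    g=p['pixels'].max(2)
    m=(d<.045)&(W[...,2]>.005)
    k=m&(g<70)&(W[...,2]>.030); P=W[k]; print(n,'knob top',len(P),P.mean(0).round(4),(P.min(0)+P.max(0))[:2]/2)
    k=m&(g>110)&(W[...,2]<.016); P=W[k]
    hull=cv2.minEnclosingCircle((P[:,:2]*1000).astype(np.float32)); print('disc',len(P),hull,P.mean(0).round(4))
```

```text
top0 knob top 65 [0.6296 0.1549 0.0342] [0.62979229 0.15508802]
disc 342 ((626.7145385742188, 152.33026123046875), 32.420738220214844) [0.6291 0.1544 0.0106]
scene0 knob top 34 [0.6276 0.1503 0.0333] [0.62860393 0.15151586]
disc 121 ((628.971923828125, 152.28460693359375), 28.39698028564453) [0.625  0.1478 0.0106]
```

Emit:
{"api": "send_rows", "payload": {
  "motion": [
    {"hand":0.6,"slide":[-30,0,0],"spin":0},
    {"hand":0.6,"slide":[-35,5,2],"spin":0},
    {"hand":0.6,"slide":[-5,40,12],"spin":0},
    {"hand":0.1,"slide":[0,47,13],"spin":0},
    {"hand":0.1,"slide":[0,47,13],"spin":0},
    {"hand":0.1,"slide":[0,47,13],"spin":0},
    {"hand":0.1,"slide":[0,47,13],"spin":0},
    {"hand":0.1,"slide":[0,47,13],"spin":0}
  ]
}}

```text
time: 20.15
tool_pos: [0.5735, 0.0419, 0.1945]
tool_rot: [0.212, 1.484, -0.057]
contact_force: [0.6, -0.8, 0.1]
opening: 0.0504
```

```bash
python3 -c "
from h import *
go((.630,.155,.10))
"
```

```text
t 20.15 pos [0.5735 0.0419 0.1945] F [ 0.64 -0.81  0.13] open 0.0504 slide mm [ 98.4 122.3  16.3] yax [0.265 0.964 0.018] tilt [ 0.0865 -0.0049 -0.9962]
```

Emit:
{"api": "send_rows", "payload": {
  "motion": [
    {"hand":0.1,"slide":[0,45,6],"spin":0},
    {"hand":0.1,"slide":[10,40,6],"spin":0},
    {"hand":0.1,"slide":[25,25,3],"spin":0},
    {"hand":0.1,"slide":[30,0,0],"spin":0},
    {"hand":0.1,"slide":[20,0,0],"spin":0},
    {"hand":0.1,"slide":[0,0,0],"spin":0}
  ]
}}

```text
time: 20.75
tool_pos: [0.6288, 0.1568, 0.1096]
tool_rot: [0.232, 1.48, -0.027]
contact_force: [0.9, -0.4, -0.8]
opening: 0.0505
```

```bash
python3 -c "
from h import *
go((.629,.154,.015))
"
```

```text
t 20.75 pos [0.6288 0.1568 0.1096] F [ 0.87 -0.35 -0.78] open 0.0505 slide mm [94.3 -4.7 -7.4] yax [0.256 0.967 0.021] tilt [ 0.0904 -0.0025 -0.9959]
```

Emit:
{"api": "send_rows", "payload": {
  "motion": [
    {"hand":0.1,"slide":[15,-3,-4],"spin":0},
    {"hand":0.1,"slide":[25,-1,-3],"spin":0},
    {"hand":0.1,"slide":[20,0,0],"spin":0},
    {"hand":0.1,"slide":[0,0,0],"spin":0},
    {"hand":0.1,"slide":[0,0,0],"spin":0}
  ]
}}

```text
time: 21.25
tool_pos: [0.6288, 0.154, 0.0525]
tool_rot: [0.24, 1.475, -0.021]
contact_force: [-0.1, -1.1, 0.1]
opening: 0.0511
```

```bash
python3 -c "
from h import *
go((.630,.154,.015))
p=shot('scene','s11')
cv2.imwrite('pics/s11c.png',cv2.resize(p['pixels'][150:260,230:370],None,fx=4,fy=4))
go((.630,.154,.015))
"
```

```text
t 21.25 pos [0.6288 0.154  0.0525] F [-0.08 -1.08  0.08] open 0.0511 slide mm [37.4 -0.5 -2.4] yax [0.257 0.966 0.023] tilt [ 0.0957 -0.002  -0.9954]
t 21.3 pos [0.6288 0.154  0.0525] F [0.53 0.13 1.24] open 0.0506 slide mm [37.5 -0.5 -2.3] yax [0.257 0.966 0.023] tilt [ 0.0958 -0.002  -0.9954]
```

View pics/s11c.png

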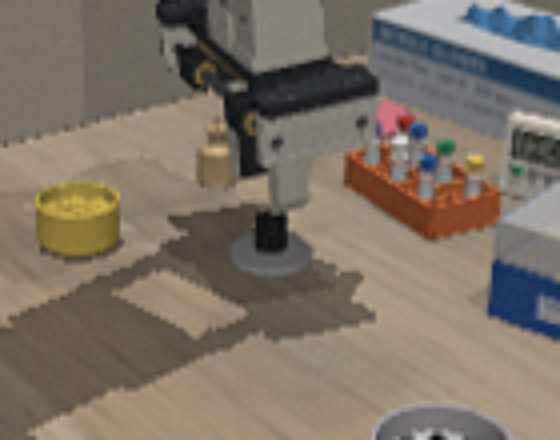

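The fingers stand right over the black knob (crop (270,230)), and the weight is well clear. I descend.

Emit:
{"api": "send_rows", "payload": {
  "motion": [
    {"hand":0.1,"slide":[10,0,-2],"spin":0},
    {"hand":0.1,"slide":[15,0,0],"spin":0},
    {"hand":0.1,"slide":[9,0,0],"spin":0},
    {"hand":0.1,"slide":[0,0,0],"spin":0}
  ]
}}

```text
time: 21.7
tool_pos: [0.632, 0.1546, 0.0193]
tool_rot: [0.248, 1.47, -0.013]
contact_force: [-0.2, 0.2, -0.2]
opening: 0.0504
```

```bash
python3 -c "
from h import *
go((.630,.154,.016))
"
```

```text
t 21.7 pos [0.632  0.1546 0.0193] F [-0.24  0.2  -0.25] open 0.0504 slide mm [ 3.1 -1.2 -2.1] yax [0.257 0.966 0.025] tilt [ 0.1011 -0.0013 -0.9949]
```

Emit:
{"api": "send_rows", "payload": {
  "motion": [
    {"hand":0.1,"slide":[4,-1,-2],"spin":0},
    {"hand":-0.9,"slide":[1,0,0],"spin":0},
    {"hand":-0.9,"slide":[0,0,0],"spin":0},
    {"hand":-0.9,"slide":[0,0,0],"spin":0},
    {"hand":-0.9,"slide":[0,0,0],"spin":0}
  ]
}}

```text
time: 22.2
tool_pos: [0.6303, 0.1541, 0.0136]
tool_rot: [0.248, 1.47, -0.013]
contact_force: [0.2, -0.3, 0.8]
opening: 0.0233
```

```bash
python3 -c "
from h import *
go((.630,.154,.016))
"
```

```text
t 22.2 pos [0.6303 0.1541 0.0136] F [ 0.16 -0.3   0.76] open 0.0233 slide mm [-2.4 -0.2 -0. ] yax [0.257 0.966 0.025] tilt [ 0.101  -0.0013 -0.9949]
```

Emit:
{"api": "send_rows", "payload": {
  "motion": [
    {"hand":-0.9,"slide":[0,0,0],"spin":0},
    {"hand":-0.9,"slide":[0,0,0],"spin":0}
  ]
}}

```text
time: 22.4
tool_pos: [0.6304, 0.1541, 0.0139]
tool_rot: [0.248, 1.469, -0.013]
contact_force: [0.5, -1.2, -0.8]
opening: 0.0209
```

```bash
python3 -c "
from h import *
go((.630,.154,.016))
"
```

```text
t 22.4 pos [0.6304 0.1541 0.0139] F [ 0.52 -1.16 -0.83] open 0.0209 slide mm [-2.1 -0.2 -0.1] yax [0.257 0.966 0.025] tilt [ 0.1013 -0.0013 -0.9949]
```

Emit:
{"api": "send_rows", "payload": {
  "motion": [
    {"hand":-0.9,"slide":[-20,0,0],"spin":0},
    {"hand":-0.9,"slide":[-40,0,0],"spin":0},
    {"hand":-0.9,"slide":[-45,0,0],"spin":0},
    {"hand":-0.9,"slide":[-45,0,0],"spin":0},
    {"hand":-0.9,"slide":[-40,0,0],"spin":0},
    {"hand":-0.9,"slide":[0,-20,-5],"spin":0}
  ]
}}

```text
time: 23.0
tool_pos: [0.6, 0.1374, 0.2069]
tool_rot: [0.247, 1.474, -0.012]
contact_force: [1.0, -0.7, -1.8]
opening: 0.0212
```

```bash
python3 -c "
from h import *
go((.4275,-.2098,.19))
"
```

```text
t 23.0 pos [0.6    0.1374 0.2069] F [ 1.   -0.7  -1.82] open 0.0212 slide mm [   0.6 -380.   -78.7] yax [0.255 0.967 0.024] tilt [ 0.0968 -0.0012 -0.9953]
```

Emit:
{"api": "send_rows", "payload": {
  "motion": [
    {"hand":-0.9,"slide":[0,-40,-8],"spin":0},
    {"hand":-0.9,"slide":[0,-45,-10],"spin":0},
    {"hand":-0.9,"slide":[0,-45,-10],"spin":0},
    {"hand":-0.9,"slide":[0,-45,-10],"spin":0},
    {"hand":-0.9,"slide":[0,-45,-10],"spin":0},
    {"hand":-0.9,"slide":[0,-40,-8],"spin":0},
    {"hand":-0.9,"slide":[0,-30,-6],"spin":0},
    {"hand":-0.9,"slide":[0,0,0],"spin":0}
  ]
}}

```text
time: 23.8
tool_pos: [0.461, -0.1362, 0.1965]
tool_rot: [0.23, 1.466, -0.027]
contact_force: [0.1, 0.8, -0.7]
opening: 0.0215
```

```bash
python3 -c "
from h import *
go((.4275,-.2098,.18))
"
```

```text
t 23.8 pos [ 0.461  -0.1362  0.1965] F [ 0.1   0.81 -0.71] open 0.0215 slide mm [ 13.1 -80.1 -15.2] yax [0.252 0.967 0.024] tilt [ 0.1047 -0.0028 -0.9945]
```

Emit:
{"api": "send_rows", "payload": {
  "motion": [
    {"hand":-0.9,"slide":[2,-30,-5],"spin":0},
    {"hand":-0.9,"slide":[3,-30,-5],"spin":0},
    {"hand":-0.9,"slide":[3,-16,-3],"spin":0},
    {"hand":-0.9,"slide":[3,-3,0],"spin":0},
    {"hand":-0.9,"slide":[0,0,0],"spin":0}
  ]
}}

```text
time: 24.3
tool_pos: [0.4299, -0.21, 0.1827]
tool_rot: [0.235, 1.463, -0.022]
contact_force: [0.3, 0.1, -0.6]
opening: 0.0213
```

```bash
python3 -c "
from h import *
go((.4275,-.2098,.144))
p=shot('scene','s12')
cv2.imwrite('pics/s12c.png',cv2.resize(p['pixels'][170:310,250:420],None,fx=4,fy=4))
W=cloud(p); np.save('W12.npy',W)
print(rimfit(W,(.428,-.209),.130,.142,.0268))
go((.4275,-.2098,.144))
"
```

```text
t 24.3 pos [ 0.4299 -0.21    0.1827] F [ 0.26  0.13 -0.57] open 0.0213 slide mm [38.2 -1.4 -6.4] yax [0.253 0.967 0.025] tilt [ 0.1073 -0.0024 -0.9942]
(array([ 0.42670552, -0.21139495]), 292, np.float64(0.13396793731326714), np.float64(0.0009692123404278614))
t 24.35 pos [ 0.4301 -0.2097  0.1829] F [ 0.19 -0.64 -0.8 ] open 0.0211 slide mm [38.4 -1.7 -6.5] yax [0.252 0.967 0.025] tilt [ 0.1075 -0.0025 -0.9942]
```

View pics/s12c.png

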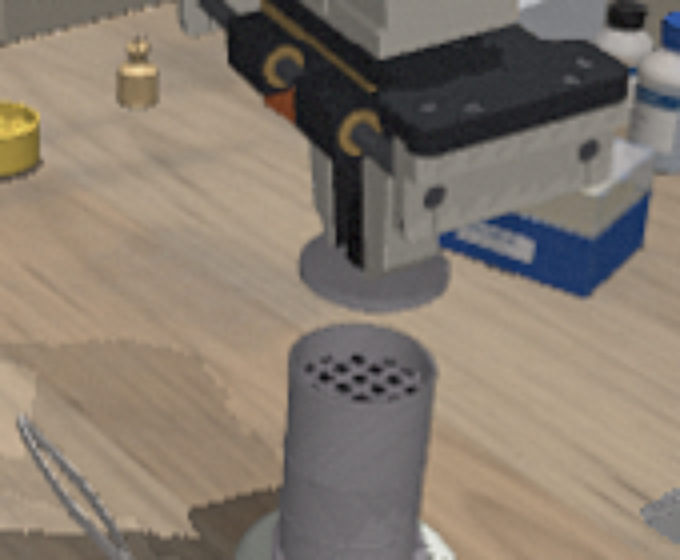

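Run:
```python
from h import *
W=np.load('W12.npy')
B=W[233:248,324:364]; print(np.nanmin(B[...,2]),[np.round(np.median(B[i,18:22,2]),4) for i in range(15)])
for a,b in((.171,.177),(.172,.179),(.173,.176)):
    s=B[(B[...,2]>a)&(B[...,2]<b)]; s=s[np.hypot(s[:,0]-.43,s[:,1]+.209)<.045]
    r=least_squares(lambda q:np.hypot(s[:,0]-q[0],s[:,1]-q[1])-.028,(.43,-.209),loss='soft_l1',f_scale=.0007); print(len(s),r.x.round(4),np.median(abs(r.fun)).round(5))
p=load('s12'); g=p['pixels'].mean(2)
# outline: leftmost and rightmost of disc pixel columns
for v in range(234,248): print(v, g[v,322:366].astype(int).tolist()[::3])
```

```text
-0.0028490564631559745 [np.float64(0.197), np.float64(0.1948), np.float64(0.1938), np.float64(0.1914), np.float64(0.1901), np.float64(0.1886), np.float64(0.1844), np.float64(0.1799), np.float64(0.18), np.float64(0.1798), np.float64(0.1796), np.float64(0.1789), np.float64(0.1789), np.float64(0.1777), np.float64(0.1757)]
59 [ 0.4299 -0.2102] 0.00048
163 [ 0.4302 -0.2098] 0.00073
36 [ 0.43 -0.21] 0.0005
234 [147, 83, 90, 95, 95, 22, 42, 99, 137, 126, 126, 114, 87, 121, 156]
235 [151, 85, 92, 93, 93, 67, 33, 99, 138, 125, 114, 94, 89, 93, 151]
236 [150, 82, 92, 95, 98, 97, 37, 102, 135, 107, 94, 90, 92, 101, 151]
237 [149, 76, 93, 96, 96, 96, 68, 97, 117, 92, 93, 91, 91, 107, 149]
238 [143, 68, 97, 95, 95, 96, 100, 96, 91, 95, 98, 92, 94, 91, 152]
239 [141, 86, 96, 95, 95, 94, 97, 98, 98, 96, 95, 97, 97, 94, 155]
240 [141, 121, 96, 91, 97, 97, 97, 95, 97, 96, 95, 95, 95, 101, 157]
241 [144, 141, 95, 99, 95, 95, 96, 97, 100, 96, 94, 96, 93, 106, 156]
242 [146, 143, 98, 102, 98, 94, 95, 95, 99, 97, 96, 97, 100, 124, 154]
243 [146, 142, 127, 98, 102, 99, 92, 96, 98, 98, 95, 99, 100, 153, 151]
244 [142, 143, 140, 109, 110, 108, 99, 100, 100, 101, 101, 111, 117, 156, 150]
245 [148, 141, 144, 137, 108, 106, 110, 110, 107, 113, 113, 109, 150, 155, 151]
246 [144, 143, 147, 146, 131, 105, 108, 114, 117, 112, 109, 134, 163, 156, 154]
247 [147, 147, 140, 154, 153, 128, 126, 108, 117, 119, 134, 157, 160, 156, 157]
```

```bash
python3 -c "
from h import *
go((.4268,-.2111,.144))
"
```

```text
t 24.35 pos [ 0.4301 -0.2097  0.1829] F [ 0.19 -0.64 -0.8 ] open 0.0211 slide mm [38.3 -3.1 -6.9] yax [0.252 0.967 0.025] tilt [ 0.1075 -0.0025 -0.9942]
```

Emit:
{"api": "send_rows", "payload": {
  "motion": [
    {"hand":-0.9,"slide":[4,-2,-6],"spin":0},
    {"hand":-0.9,"slide":[8,-1,-1],"spin":0},
    {"hand":-0.9,"slide":[8,0,0],"spin":0}
  ]
}}

```text
time: 24.65
tool_pos: [0.4258, -0.2089, 0.162]
tool_rot: [0.224, 1.461, -0.029]
contact_force: [-0.6, -0.8, -0.3]
opening: 0.0216
```

```bash
python3 -c "
from h import *
go((.4268,-.2111,.144))
"
```

```text
t 24.65 pos [ 0.4258 -0.2089  0.162 ] F [-0.65 -0.8  -0.3 ] open 0.0216 slide mm [18.  -2.4 -0.4] yax [0.249 0.968 0.024] tilt [ 0.1097 -0.0032 -0.994 ]
```

Emit:
{"api": "send_rows", "payload": {
  "motion": [
    {"hand":-0.9,"slide":[4,-2,0],"spin":0},
    {"hand":-0.9,"slide":[4,-1,0],"spin":0},
    {"hand":-0.9,"slide":[3,0,0],"spin":0}
  ]
}}

```text
time: 24.95
tool_pos: [0.4261, -0.2109, 0.1487]
tool_rot: [0.238, 1.463, -0.014]
contact_force: [-0.4, -0.6, -1.2]
opening: 0.0217
```

```bash
python3 -c "
from h import *
go((.4268,-.2111,.144))
"
```

```text
t 24.95 pos [ 0.4261 -0.2109  0.1487] F [-0.4  -0.6  -1.25] open 0.0217 slide mm [ 4.8 -0.2  0.2] yax [0.248 0.968 0.025] tilt [ 0.1079 -0.0015 -0.9942]
```

Emit:
{"api": "send_rows", "payload": {
  "motion": [
    {"hand":-0.9,"slide":[3,0,0],"spin":0},
    {"hand":-0.9,"slide":[3,0,0],"spin":0}
  ]
}}

```text
time: 25.15
tool_pos: [0.4276, -0.2115, 0.1431]
tool_rot: [0.227, 1.461, -0.025]
contact_force: [-2.9, 1.9, 22.7]
opening: 0.0215
```

```bash
python3 -c "
from h import *
go((.4268,-.2111,.144))
"
```

```text
t 25.15 pos [ 0.4276 -0.2115  0.1431] F [-2.85  1.95 22.72] open 0.0215 slide mm [-1.   0.2 -0.8] yax [0.248 0.968 0.025] tilt [ 0.1097 -0.0028 -0.994 ]
```

Emit:
{"api": "send_rows", "payload": {
  "motion": [
    {"hand":-0.9,"slide":[-1,0,0],"spin":0},
    {"hand":-0.2,"slide":[0,0,0],"spin":0},
    {"hand":0.1,"slide":[0,0,0],"spin":0},
    {"hand":0.2,"slide":[0,0,0],"spin":0},
    {"hand":0.2,"slide":[-20,0,0],"spin":0},
    {"hand":0.2,"slide":[-40,0,0],"spin":0},
    {"hand":0.2,"slide":[-40,0,0],"spin":0}
  ]
}}

```text
time: 25.85
tool_pos: [0.4144, -0.2097, 0.2413]
tool_rot: [0.293, 1.469, 0.04]
contact_force: [0.2, -0.6, 0.3]
opening: 0.0546
```

Emit:
{"api": "send_rows", "payload": {
  "motion": [
    {"hand":0.2,"slide":[0,45,0],"spin":0},
    {"hand":0.2,"slide":[0,45,0],"spin":0},
    {"hand":0.2,"slide":[0,45,0],"spin":0},
    {"hand":0.2,"slide":[0,45,0],"spin":0},
    {"hand":0.2,"slide":[0,40,0],"spin":0},
    {"hand":0.2,"slide":[0,0,0],"spin":0},
    {"hand":0.2,"slide":[0,0,0],"spin":0},
    {"hand":0.2,"slide":[0,0,0],"spin":0}
  ]
}}

```text
time: 26.65
tool_pos: [0.4735, 0.0071, 0.2537]
tool_rot: [0.225, 1.457, -0.033]
contact_force: [1.0, 0.4, 0.2]
opening: 0.055
```

Run:
```python
from h import *
go((.43,-.2,.2))
p=shot('scene','s13'); q=shot('top','t13'); W=cloud(p); V=cloud(q)
cv2.imwrite('pics/s13c.png',np.hstack([cv2.resize(p['pixels'][200:350,250:390],None,fx=2.8,fy=2.8),cv2.resize(q['pixels'][130:330,130:460],(390,420))[:, :]]) if 0 else cv2.resize(p['pixels'][200:350,250:390],None,fx=4,fy=4))
cv2.imwrite('pics/t13c.png',cv2.resize(q['pixels'][110:330,120:460],None,fx=2.3,fy=2.3))
for nm,X in(('scene',W),('top',V)):
    d=np.hypot(X[...,0]-.428,X[...,1]+.21)
    k=X[(d<.02)&(X[...,2]>.155)]; print(nm,'knob top z',np.median(k[:,2]).round(4),k.mean(0).round(4))
    k=X[(d<.03)&(d>.014)&(X[...,2]>.135)&(X[...,2]<.148)]
    if len(k)>10:
        A=np.c_[k[:,:2]-k[:,:2].mean(0),np.ones(len(k))]; c=np.linalg.lstsq(A,k[:,2],rcond=None)[0]; print('disc z',np.median(k[:,2]).round(4),'slope',c[:2].round(3),len(k))
```

```text
t 26.65 pos [0.4735 0.0071 0.2537] F [0.99 0.4  0.2 ] open 0.055 slide mm [  49.2 -212.7    5. ] yax [0.253 0.967 0.025] tilt [ 0.1138 -0.0038 -0.9935]
scene knob top z 0.1635 [ 0.4245 -0.2153  0.162 ]
disc z 0.1404 slope [0.029 0.018] 440
top knob top z 0.1638 [ 0.4288 -0.2097  0.1637]
disc z 0.1403 slope [-0.002  0.012] 269
```

View pics/s13c.png

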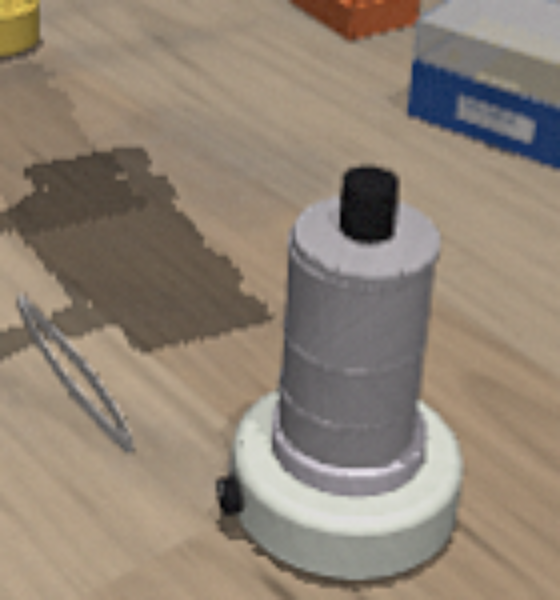

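View pics/t13c.png

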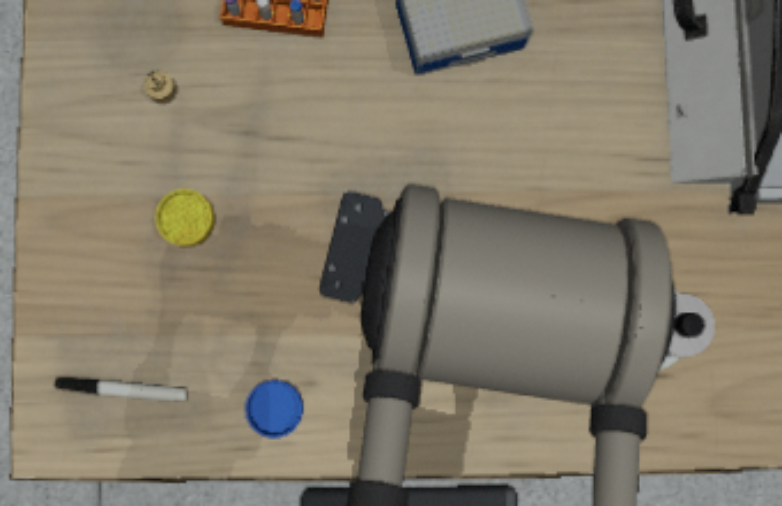

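The stack stands upright and closed at crop (365,330). The lid face is at 140 mm and the knob top at 164 mm, against 141 and 165 mm nominal. The weight, marker and tweezers have not moved, and the arm is clear.

```bash
python3 -c "
from h import *
st(); print(job.hand_in())"
```

```text
{'time': 26.75, 'tool_pos': [0.4735, 0.0065, 0.2537], 'tool_rot': [0.2244, 1.4567, -0.0347], 'contact_force': [-0.6677, 0.2729, -0.3444], 'opening': 0.0548, 'qpos': [-0.1579, 0.159, 1.7015, 0.0152, 1.1679, -1.4748]}
the job is handed in; nothing more can be done
None
```

I built the stack on the shaker base in the order pan, grey fine sieve, coarse sieve, lid. I released each piece, moved the arm clear and handed the job in at about 26.8 s. The hand-in reports no verdict.

- **Seating heights:** the rims measured 66.8, 94.5 and 134.1 mm, against 68, 96 and 136 mm nominal. The lid face measured 140.4 mm against 141 mm. The camera read about 1 mm low on other known heights too, so every piece counts as seated within 3 mm.
- **Alignment:** neighbouring pieces' centres agreed to about 1.5 mm for pan, fine and coarse. I have no reliable centre for the lid once it was seated. It looks upright on the stack in the last picture.
- **Lid tilt:** the two cameras disagreed a little, giving slopes of about 0.03 (scene) and 0.01 (top) against the limit of 0.08.
- **Bystanders:** the weight, marker and tweezers appeared unmoved by eye in the last pictures. I did not measure them again. I left the yellow and blue look-alikes alone.
- **Tool tilt:** the tool drifted from vertical to about 0.11 rad over the run, and the moves offer no way to correct that. It did not visibly tilt the pieces.

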